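# Lock the punching gauge's sliding stop with its slim pin

### The arm

A 6-joint arm with a two-finger parallel gripper is mounted at the origin on a cart in front of the work surface, level with it; the furniture and walls round the work are solid. World frame = base frame: x ahead of the robot, y to its left, z up, the work surface at z = 0. Lengths are in m, angles in rad, forces in N, time in s.
With the tool pointing down it reaches from about 0.25 to 0.775 m from the base axis. Payload 4 kg.
Tool frame: the origin (TCP) lies midway between the tips of the shut fingers; the grasp point (between the pads) lies behind it (pinch_z is the y of the grasp point in the tool frame, in m); y points along the fingers, z is the direction in which the jaws open and shut, and the axes are right-handed (so a half turn about y gives the same grasp; the last joint's range is limited). The gripper opens to 85 mm and grips with 20 to 120 N. Pads are 22 mm wide; open, the fingers measure 114 mm over their backs; the gripper's body (76 mm by 85 mm) begins 54 mm behind the grasp point. The pads swing forward as they close: fully open they stand 13 mm farther back than shut.
Start: joints at [1.194, 0.087, 1.371, -0, 1.684, -0.103], TCP at [0.149, 0.53, 0.231] pointing down, gripper open.
Joint ranges: [-3.1, 3.1], [-0.76, 2.03], [0.27, 2.55], [-1.08, 4.22], [0.17, 2.65], [-2.57, 2.57]. Speed limits (rad/s): [2.79, 2.79, 3.14, 3.14, 3.14, 3.14].

### API

Orientations are given as a unit quaternion [x, y, z, w].
In Python, from bench import * gives the robot as it stands.
- The arm moves only by the shell command python3 -m inch 'ROWS' [FORCE]. ROWS is JSON, one flat list of numbers, 7 for each row, row after row: the closure in counts, from 0 (fully open) to 255 (shut), then the shift along the tool's x, y, z as a fraction of full scale, then the turn, a rotation vector about the tool's x, y, z as a fraction of full scale. In form: [claw, dx, dy, dz, ax, ay, az, claw, dx, dy, dz, ax, ay, az, ...]. A call has 1 to 20 rows; each row is the pose to reach, as a shift and turn from the pose commanded when the call began, along the tool's axes at that moment, turning the shorter way round; what a row does not reach only later rows make up. Full scale, the value 1, is 300 mm for a shift and 180 degrees for a turn. A row lasts 1/12 s, in which the tool goes at most 41.7 mm and 7.16 degrees, less where a joint would pass 70% of its speed; a pose out of reach is approached as far as the arm can. A call with a number of a shift or a turn outside -1 to 1 is refused whole. A call with a gripper value outside its range is refused whole. The fingers move at their own pace and stop on an object; FORCE is the grip in N (left out, the last holds). Time passes only in rows, so rows that repeat a pose let the fingers close. It gives the time, the measured TCP pose, the force and the opening at its end, in the units of the state.
- get_obs(): the state, without advancing time (a new reading comes with each control period).
- capture(name): name is "side" or "top"; returns a dict with "image" (420x560x3 uint8, red, green, blue), "range_z" (420x560 float32, m along the optical axis (not along the pixel's ray), 0 where there is no reading), "fx", "fy", "cx", "cy" (pixels), "D" ([k1, k2, p1, p2, k3] as OpenCV has them; the pictures are not rectified), "extrinsics" (4x4, takes a point from camera to world coordinates). Camera axes: x right, y down, z forward; pixel columns grow to the right and rows downward; lengths in m; the calibration is good to about 2 mm. A picture is of the moment at which its call begins.
- sign_off(): hands the job in, once; it reports no verdict.
The state is a dict: "t": time; "joint_positions": joint angles; "joint_velocities": joint speeds; "joint_efforts": joint torques, N m; "eef_pos": TCP position; "ee_rot": TCP orientation; "wrist_force": force on the tool from outside, world axes, zero at the start; "torque": the same for the moment, N m; "grip_width": finger opening in m.
Only numpy, scipy, OpenCV 4.12 (cv2) and the standard library are available. Lean on these libraries where they do the work, as an engineer would, in place of code of your own. Each camera call takes 0.05 s, during which the arm holds its last target.

### The job

Lock the sliding stop of the punching gauge: push the stop along the bed until it is right up against the end stop, then take the slim pin from the wooden rack, stand it in the stop's hole and let go while it still stands proud. Then press the pin's head down until it is fully home, and swing the flat keeper round over the head until it stops. Leave the stout pin and the other things on the table where they are.

Things in the scene. Friction and masses are not known exactly. Their poses are not given: they have to be found in the camera images.
- gauge_bed: fixed aluminium bed lying on the table, 160 (x) x 190 (y) x 30 mm; origin at the centre of its underside. Two side guides along y at x = +-68 mm rise to z = 40 mm; a steel end stop bar, 110 x 14 mm at y = +67.5 mm, rises to z = 48 mm. The sliding stop rides on the bed's top and slides along the bed's +y towards the end stop bar.
- bed_hole (a point): mouth centre of the index hole in the bed's top (bed frame x -15, y +30, z 30 mm), under the stop's own hole once the stop is home. 11 mm wide; holds a brass friction slug, top 6 mm below the mouth: a pin set in lightly stands on it with 18 mm of shank showing above the stop's plate; about 9 N of steady push drives pin and slug the last 18 mm; the slug does not spring back.
- carriage (a joint): position of the sliding stop (dark steel plate 118 x 78 x 12 mm on the bed, with an upright fence), in m along the bed's +y: 0 = farthest from the end stop bar, 0.062 = against it (limit), where its hole is exactly over the index hole. Friction about 4 N; it stays where it is left.
- stop_hole (a point): centre of the mouth of the chamfered 9.6 mm through hole in the sliding stop's plate, at the plate's top face (42 mm above the table); the sliding stop's axes are parallel to the bed's
- fence_mid (a point): middle of the back face of the sliding stop's upright fence, the face that looks along the bed's -y; push it here towards the bed's +y. The fence is 110 mm long along the bed's x, 8 mm thick and rises to 80 mm above the table; this point is 61 mm above the table. The pin hole is 48 mm from this face.
- keeper (a joint): angle of the flat steel keeper (arm 16 mm wide, 5 mm thick, underside 68.5 mm above the table) on its upright pivot post on the sliding stop, in rad, counter-clockwise from above: 0 = the arm points along the bed's +y (open), 1.571 = limit, the arm points along the bed's -x, over the pin hole (closed). Stays where it is left; under 1 N at the end post moves it. It passes 2.5 mm above the head of a pin that is fully home, and strikes the head of one that is not.
- keeper_pivot (a point): on the keeper's pivot axis, at the arm's underside; 55 mm from the pin hole along the bed's +x; the pivot post is 14 mm across
- keeper_post (a point): top centre of the upright round post on the keeper's free end, 10 mm across, 76 mm from the pivot axis; it stands 27 mm above the arm, its top 100.5 mm above the table; push the keeper round by it
- pin_rack: fixed wooden block 140 (x) x 46 (y) x 44 mm, origin at the centre of its underside, with three 12.5 mm holes at x = -45, 0, +45 mm; the middle one is empty, the pins hang in the outer two by their heads
- slim_pin: loose plain steel pin (about 60 g) to be used: shank 8 mm across and 36 mm long with a chamfered foot, round head 16 mm across and 24 mm tall with two dark grooves. Origin at the centre of the shank's foot, z up along the pin, so the head spans z = 36 to 60 mm. It starts upright in one of the rack's outer holes, head resting on the rack's top. Fully home = head's underside on the sliding stop's plate, the foot 24 mm below the bed hole's mouth.
- slim_pin_tip (a point): centre of the foot of the slim pin
- slim_pin_head (a point): centre of the top of the slim pin's head
- stout_pin: the other loose steel pin, not to be used: shank 11 mm across (too thick for the hole), head 26 mm across with one groove, 24 mm tall; in the rack's other outer hole. Origin at the centre of its foot.
- brass_weight_0: bystander: knobbed brass weight 46 x 46 x 67 mm, origin at the centre of its underside
- thread_spool: bystander: wooden thread spool 36 x 36 x 46 mm, origin at the centre of its underside
- needle_tin: bystander: round tin 62 x 62 x 21 mm, origin at the centre of its underside

How it is judged:
On the way, in this order (a step that is already met when the one before it is completed fails the run):
1. the sliding stop has been pushed up against the end stop bar (within 2 mm) (value of joint carriage above 0.06 m), for 0.2 s.
2. the slim pin stands in the hole, let go, still at least 6 mm short of home (horizontal distance between slim_pin_tip and bed_hole below 0.004 m and z of slim_pin_tip in the frame of gauge_bed between 0.012 and 0.027 m and angle between slim_pin's own z axis and vertical below 0.15 rad and contact force between the fingers and slim_pin below 0.1 N), for 0.2 s.
3. the pin is pressed home (within 2.5 mm) (horizontal distance between slim_pin_tip and bed_hole below 0.004 m and z of slim_pin_tip in the frame of gauge_bed below 0.0085 m and angle between slim_pin's own z axis and vertical below 0.12 rad), for 0.2 s.
4. the keeper is swung over the pin's head to its stop (within 0.12 rad) (value of joint keeper above 1.45 rad), for 0.2 s.
At the end, for the whole second after the job is handed in: The sliding stop is within 3 mm of the end stop; the slim pin is in the index hole, upright, within 2.5 mm of fully home and at rest; the keeper lies over its head, within 0.12 rad of its limit (all of step 3 and value of joint carriage above 0.059 m and value of joint keeper above 1.45 rad and linear speed of slim_pin below 0.02 m/s); the robot touches nothing.
It fails at once if the stout pin is moved by more than 30 mm (distance of stout_pin from where it was at the start of the episode above 0.03 m).
It fails at once if the brass weight is moved by more than 30 mm (distance of brass_weight_0 from where it was at the start of the episode above 0.03 m).
It fails at once if the thread spool is moved by more than 30 mm (distance of thread_spool from where it was at the start of the episode above 0.03 m).
It fails at once if the needle tin is moved by more than 30 mm (distance of needle_tin from where it was at the start of the episode above 0.03 m).
It also fails if it takes over 72 s, if anything falls off the work surface, if the arm or the gripper's body presses on something with over 40 N, if the wrist force passes 120 N, or if a joint passes its speed limit or range.

## Working session

There is one attempt and no reset: what is moved stays moved. The work goes in short steps, Python scripts to look and compute and a shell command to move; the robot and the scene stay as the last step left them, time stands still between calls to the robot, and variables do not carry over. Pictures are saved under pics/ and viewed, and the job is handed in when it is done.

```bash
mkdir -p pics; ls
cat > h.py <<'E'
from bench import *
import numpy as np, cv2
from scipy.spatial.transform import Rotation as R
def snap(n,f):
    c=capture(n); cv2.imwrite('pics/'+f+'.png',c['image'][:,:,::-1]); np.savez('pics/'+f+'.npz',**c); return c
def K(c): return np.array([[c['fx'],0,c['cx']],[0,c['fy'],c['cy']],[0,0,1.]])
def ray(c,uv):
    p=cv2.undistortPoints(np.array(uv,float).reshape(-1,1,2),K(c),np.array(c['D']).ravel()).reshape(-1,2)
    T=np.array(c['extrinsics']); d=np.c_[p,np.ones(len(p))]@T[:3,:3].T
    return T[:3,3],d
def onz(c,uv,z):
    o,d=ray(c,uv); return o+d*((z-o[2])/d[:,2])[:,None]
def proj(c,P):
    T=np.linalg.inv(np.array(c['extrinsics'])); 
    return cv2.projectPoints(np.array(P,float).reshape(-1,3),cv2.Rodrigues(T[:3,:3])[0],T[:3,3],K(c),np.array(c['D'],float).ravel())[0].reshape(-1,2)
def cloud(c):
    h,w=c['range_z'].shape; v,u=np.mgrid[:h,:w]
    o,d=ray(c,np.stack([u.ravel(),v.ravel()],1)); z=c['range_z'].ravel()
    P=o+d*z[:,None]; P[z==0]=np.nan; return P.reshape(h,w,3)
E
python3 - <<'E'
from h import *
for n in('top','side'):
    c=snap(n,n+'0'); print(n,np.round(c['extrinsics'],3).tolist(),c['fx'],c['D'])
o=get_obs();print({k:np.round(v,3).tolist() for k,v in o.items()})
import bench;print([x for x in dir(bench) if x[0]!='_'])
print(R.from_quat(o['ee_rot']).as_matrix().round(3))
E
```

```text
pics
top [[0.051, -0.975, 0.217, 0.391], [-0.999, -0.051, 0.007, 0.027], [0.004, -0.217, -0.976, 1.157], [0.0, 0.0, 0.0, 1.0]] 402.4843810095094 [0.00168762 0.         0.         0.         0.        ]
side [[0.842, -0.294, 0.453, 0.232], [-0.54, -0.428, 0.725, -0.59], [-0.019, -0.854, -0.519, 0.533], [0.0, 0.0, 0.0, 1.0]] 380.5803009856933 [0.03327962 0.         0.         0.         0.        ]
{'t': 0.1, 'joint_positions': [1.194, 0.088, 1.372, 0.0, 1.684, -0.103], 'joint_velocities': [0.0, -0.002, -0.004, -0.001, 0.002, -0.0], 'joint_efforts': [0.002, -35.302, -31.422, -0.0, 0.008, -0.0], 'eef_pos': [0.149, 0.529, 0.23], 'ee_rot': [0.701, -0.097, 0.096, -0.7], 'wrist_force': [-0.083, 0.445, 0.906], 'torque': [0.053, 0.052, 0.025], 'grip_width': 0.086}
['IKError', 'capture', 'get_obs', 'pinch_z', 'sign_off']
[[ 0.963 -0.001  0.27 ]
 [-0.27  -0.002  0.963]
 [-0.    -1.    -0.002]]
```

View pics/top0.png

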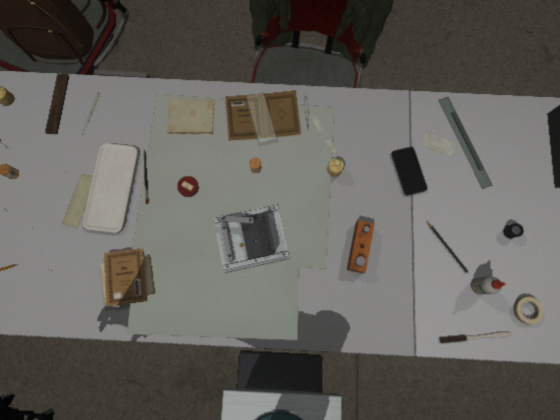

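View pics/side0.png

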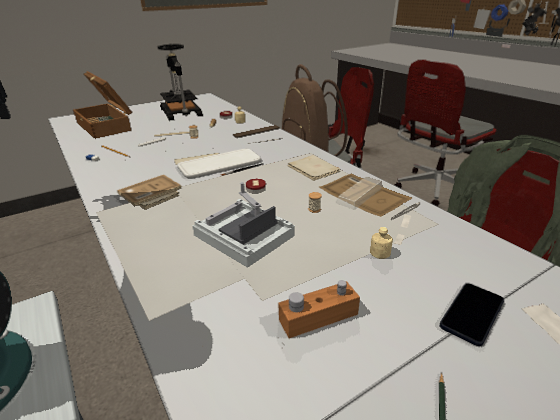

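Run:
```python
from h import *
c=dict(np.load('pics/top0.npz'));s=dict(np.load('pics/side0.npz'))
a=c['image'][195:285,205:300,::-1];b=c['image'][205:285,330:390,::-1]
cv2.imwrite('pics/a1.png',cv2.resize(a,None,fx=6,fy=6,interpolation=cv2.INTER_CUBIC))
cv2.imwrite('pics/a2.png',cv2.resize(b,None,fx=7,fy=7,interpolation=cv2.INTER_CUBIC))
cv2.imwrite('pics/a3.png',cv2.resize(s['image'][180:265,185:305,::-1],None,fx=6,fy=6,interpolation=cv2.INTER_CUBIC))
cv2.imwrite('pics/a4.png',cv2.resize(s['image'][270:340,265:370,::-1],None,fx=6,fy=6,interpolation=cv2.INTER_CUBIC))
print(proj(c,[[0,0,0],[.149,.53,.23]]),onz(c,[[250,240],[361,246]],0))
```

```text
[[279.7892448  454.82919979]
 [ 35.08306477 404.10433496]] [[ 0.55665461  0.11487606  0.        ]
 [ 0.55591996 -0.20674808  0.        ]]
```

View pics/a1.png

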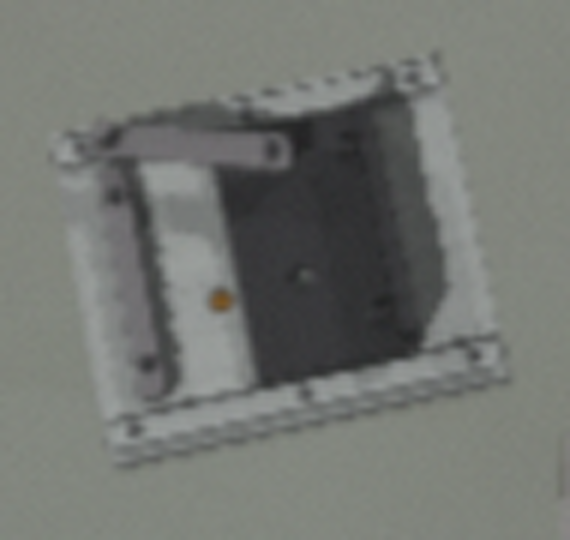

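View pics/a2.png

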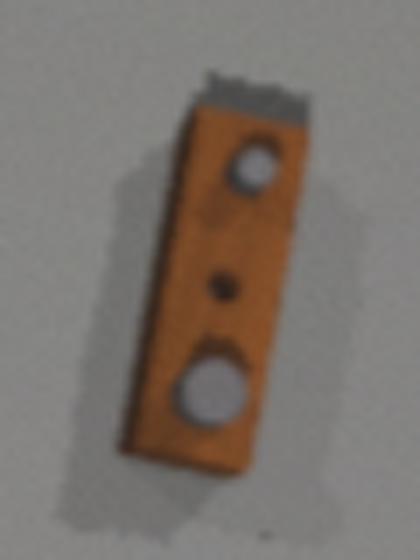

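View pics/a3.png

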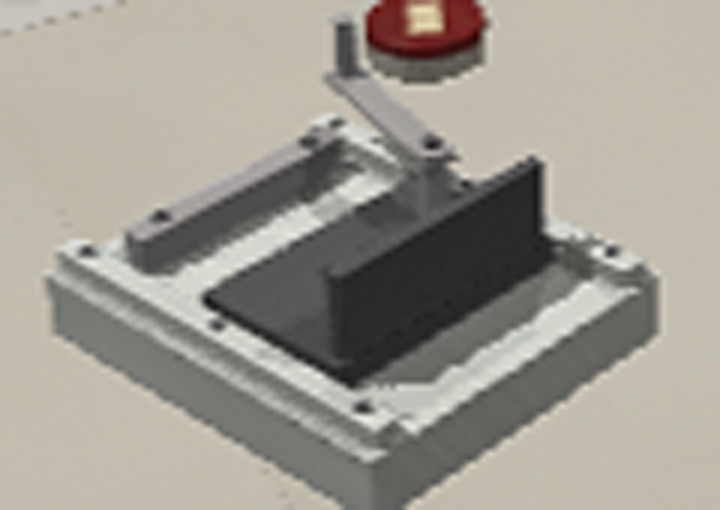

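View pics/a4.png

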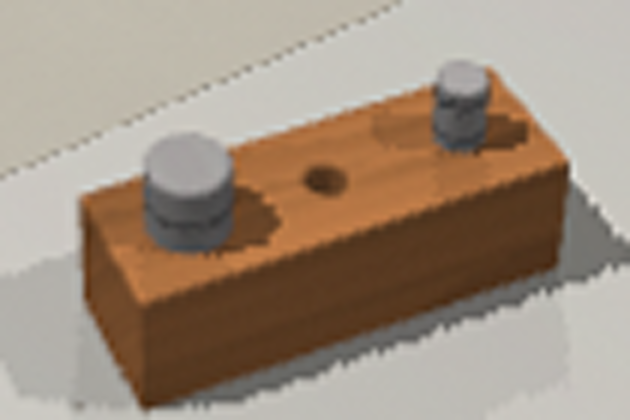

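```bash
cat >> h.py <<'E'
def tri(c1,u1,c2,u2):
    o1,d1=ray(c1,[u1]);o2,d2=ray(c2,[u2]);d1=d1[0];d2=d2[0]
    A=np.c_[d1,-d2];t=np.linalg.lstsq(A,o2-o1,rcond=None)[0]
    p=o1+t[0]*d1;q=o2+t[1]*d2;return (p+q)/2,np.linalg.norm(p-q)
E
python3 - <<'E'
from h import *
for n in('top0','side0'):
    c=dict(np.load(f'pics/{n}.npz'));P=cloud(c)
    z=P[...,2]; xy=P[...,:2]
    m=(z>0.022)&(np.hypot(xy[...,0]-.56,xy[...,1]-.115)<.16)
    k,l,st,ce=cv2.connectedComponentsWithStats(m.astype(np.uint8)); i=1+np.argmax(st[1:,4]); m=l==i
    q=xy[m].astype(np.float32); r=cv2.minAreaRect(q); print(n,'bed',r)
    m=(z>0.03)&(np.hypot(xy[...,0]-.56,xy[...,1]+.2)<.12)
    q=xy[m].astype(np.float32); print('rack',cv2.minAreaRect(q),m.sum())
    for lo,hi in((.055,.09),):
      m=(z>lo)&(np.hypot(xy[...,0]-.56,xy[...,1]+.2)<.12)
      k,l,st,ce=cv2.connectedComponentsWithStats(m.astype(np.uint8))
      for i in range(1,k): print('pin',st[i],ce[i],np.median(P[l==i],0),P[l==i].max(0))
    m=(np.hypot(xy[...,0]-.56,xy[...,1]-.115)<.16)&(z>.085)
    print('post',m.sum(),P[m].mean(0) if m.any() else 0, np.argwhere(m).mean(0), P[m][:,2].max() if m.any() else 0)
    hsv=cv2.cvtColor(c['image'],cv2.COLOR_RGB2HSV)
    m=((hsv[...,0]<25)&(hsv[...,1]>100)&(np.hypot(xy[...,0]-.56,xy[...,1]-.115)<.1)); a=np.argwhere(m); 
    print('slug',len(a),a.mean(0) if len(a) else 0)
    if len(a): print(onz(c,[a.mean(0)[::-1]],.024))
E
```

```text
top0 bed ((0.5611688494682312, 0.11230750381946564), (0.1608743518590927, 0.19027495384216309), 15.27936840057373)
rack ((0.5517656207084656, -0.19805027544498444), (0.0475710928440094, 0.1406145691871643), 80.38775634765625) 862
pin [363 226   6   6  33] [365.42424242 228.57575758] [ 0.59392927 -0.20414183  0.06778113] [ 0.60288502 -0.19841682  0.07213655]
pin [355 256  10  10  80] [359.3625 260.4   ] [ 0.50758257 -0.18910324  0.06747442] [ 0.51893903 -0.17793998  0.07235528]
post 14 [0.60316666 0.18879293 0.09659307] [216.21428571 221.35714286] 0.10153490823045308
slug 4 [244.5 241.5]
[[0.53915046 0.13621703 0.024     ]]
side0 bed ((0.5608270168304443, 0.10848203301429749), (0.16285154223442078, 0.19153504073619843), 15.119717597961426)
rack ((0.5508853197097778, -0.20063374936580658), (0.04951983317732811, 0.14120526611804962), 80.56097412109375) 2001
pin [337 280  10  11  85] [341.72941176 285.01176471] [ 0.59208978 -0.21161887  0.06677783] [ 0.60298833 -0.20139319  0.07056554]
pin [289 292  15  17 207] [296.12077295 299.60869565] [ 0.50361966 -0.19643169  0.06776956] [ 0.51966148 -0.17913713  0.0708779 ]
post 28 [0.60262562 0.18497292 0.094239  ] [185.25       242.28571429] 0.10207527310804032
slug 0 0
```

```bash
cat >> h.py <<'E'
YAW=np.radians(15.2); BC=np.array([.5610,.1100])
def bed(x,y,z=None):
    c,s=np.cos(YAW),np.sin(YAW);p=BC+np.array([c*x-s*y,s*x+c*y]); return p if z is None else np.r_[p,z]
def rows(*targets, jaw=None, dz=True):
    """targets world xyz; jaw = world angle (deg) of tool z; prints fractions"""
    o=get_obs();Rm=R.from_quat(o['ee_rot']).as_matrix();p=np.array(o['eef_pos'])
    print('t',round(o['t'],2),'p',p.round(4),'jaw',np.degrees(np.arctan2(Rm[1,2],Rm[0,2])).round(2),'q6',np.round(o['joint_positions'],2),'F',np.round(o['wrist_force'],1),'w',round(o['grip_width'],4))
    rv=np.zeros(3)
    if jaw is not None:
        a=np.radians(jaw);G=np.array([[np.sin(a),0,np.cos(a)],[-np.cos(a),0,np.sin(a)],[0,-1,0]])
        rv=R.from_matrix(Rm.T@G).as_rotvec()/np.pi
    for t in targets: print('  row',(Rm.T@(np.array(t)-p)/.3).round(4),rv.round(4))
E
python3 - <<'E'
from h import *
print(pinch_z if not callable(pinch_z) else pinch_z())
c=dict(np.load('pics/top0.npz'))
print('stop hole',onz(c,[[255.8,240.8]],.042)); 
h=onz(c,[[255.8,240.8]],.042)[0,:2]-BC
print(np.array([[np.cos(YAW),np.sin(YAW)],[-np.sin(YAW),np.cos(YAW)]])@h)
rows(bed(0,-.112,.12),bed(0,-.112,.05),jaw=105.2)
E
```

```text
-0.0187
stop hole [[0.54923427 0.09537444 0.042     ]]
[-0.01518879 -0.01102906]
t 0.1 p [0.1486 0.5291 0.2302] jaw 74.31 q6 [ 1.19  0.09  1.37  0.    1.68 -0.1 ] F [-0.1  0.4  0.9] w 0.0855
  row [ 1.8931  0.3696 -1.2928] [ 0.0006 -0.1716 -0.0002]
  row [ 1.8932  0.603  -1.2923] [ 0.0006 -0.1716 -0.0002]
```

```bash
python3 -m inch '[255,0.95,0,-0.62,0,-0.1716,0, 255,0.95,0,-0.62,0,-0.1716,0, 255,0.95,0,-0.62,0,-0.1716,0, 255,0.95,0,-0.62,0,-0.1716,0, 255,0.95,0,-0.62,0,-0.1716,0, 255,0.95,0,-0.62,0,-0.1716,0, 255,0.95,0,-0.62,0,-0.1716,0, 255,0.95,0,-0.62,0,-0.1716,0, 255,0.95,0,-0.62,0,-0.1716,0, 255,0.95,0,-0.62,0,-0.1716,0]' 20
python3 -c "
from h import *
rows(bed(0,-.1,.12),bed(0,-.1,.05),jaw=105.2)"
```

```text
t: 0.93
eef_pos: [0.3751, 0.27, 0.2307]
ee_rot: [0.702, 0.091, -0.091, -0.7]
wrist_force: [0.0, 0.1, -0.2]
grip_width: 0.0
t 0.93 p [0.3751 0.27   0.2307] jaw 104.83 q6 [ 0.5  -0.11  1.57 -0.    1.69 -1.33] F [ 0.   0.1 -0.2] w 0.0
  row [ 0.4647  0.3709 -1.0065] [ 0.0007 -0.0021 -0.0001]
  row [ 0.4648  0.6043 -1.006 ] [ 0.0007 -0.0021 -0.0001]
```

```bash
python3 -m inch '[255,0.4647,0,-1,0,-0.002,0, 255,0.4647,0,-1,0,-0.002,0, 255,0.4647,0,-1,0,-0.002,0, 255,0.4647,0,-1,0,-0.002,0, 255,0.4647,0,-1,0,-0.002,0, 255,0.4647,0,-1,0,-0.002,0, 255,0.4647,0,-1,0,-0.002,0, 255,0.4647,0,-1,0,-0.002,0, 255,0.4647,0,-1,0,-0.002,0, 255,0.4647,0,-1,0,-0.002,0, 255,0.4647,0,-1,0,-0.002,0,255,0.4647,0.3,-1,0,-0.002,0,255,0.4647,0.3,-1,0,-0.002,0,255,0.4647,0.3,-1,0,-0.002,0]'
python3 -c "
from h import *
snap('side','s1')
rows(bed(0,-.1,.12),bed(0,-.1,.05),jaw=105.2)"
```

```text
t: 2.1
eef_pos: [0.5798, 0.0229, 0.1328]
ee_rot: [-0.699, -0.091, 0.102, 0.702]
wrist_force: [-1.3, 0.5, -1.8]
grip_width: 0.0
t 2.15 p [0.5808 0.0226 0.1346] jaw 105.7 q6 [-0.06  0.2   1.43  0.    1.52 -1.9 ] F [-0.6  0.2 -1.7] w 0.0001
  row [ 0.0131  0.0482 -0.0354] [-0.0016  0.0028 -0.0041]
  row [ 0.0161  0.2815 -0.0365] [-0.0016  0.0028 -0.0041]
```

View pics/s1.png

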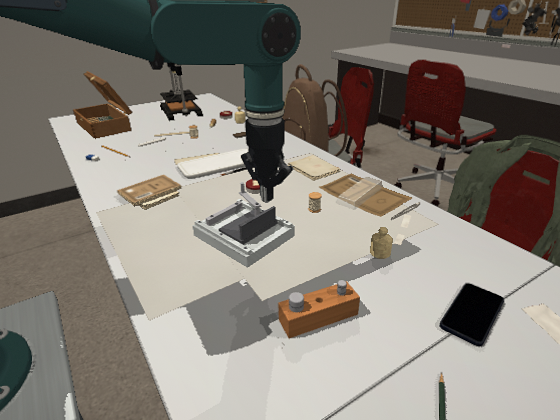

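```bash
python3 -m inch '[255,0.013,0.03,-0.036,0,0,0, 255,0.013,0.15,-0.036,0,0,0, 255,0.013,0.28,-0.036,0,0,0, 255,0.013,0.28,-0.036,0,0,0, 255,0.013,0.28,-0.036,0,0,0]'
python3 -c "
from h import *
rows(bed(0,-.1,.05),bed(0,-.08,.05),bed(0,-.036,.05),jaw=105.2)"
```

```text
t: 2.57
eef_pos: [0.5927, 0.0111, 0.0577]
ee_rot: [-0.7, -0.095, 0.096, 0.701]
wrist_force: [0.4, 0.5, 0.1]
grip_width: 0.0001
t 2.57 p [0.5927 0.0111 0.0577] jaw 105.58 q6 [-0.08  0.28  1.5   0.    1.36 -1.92] F [0.4 0.5 0.1] w 0.0001
  row [-0.0155  0.0256  0.0126] [-0.0001  0.0021 -0.0004]
  row [-0.015   0.0257  0.0793] [-0.0001  0.0021 -0.0004]
  row [-0.014   0.0257  0.226 ] [-0.0001  0.0021 -0.0004]
```

```bash
python3 -m inch '[255,-0.015,0,0.04,0,0.002,0, 255,-0.015,0,0.08,0,0.002,0, 255,-0.015,0,0.11,0,0.002,0, 255,-0.015,0,0.14,0,0.002,0, 255,-0.015,0,0.17,0,0.002,0, 255,-0.015,0,0.19,0,0.002,0, 255,-0.015,0,0.19,0,0.002,0, 255,-0.015,0,0.19,0,0.002,0, 255,-0.015,0,0.19,0,0.002,0]'
python3 -c "
from h import *
snap('top','t2');snap('side','s2')
rows(bed(0,-.1,.05),bed(0,-.036,.05),bed(0,-.03,.05),jaw=105.2)
for n in('t2','s2'):
    c=dict(np.load(f'pics/{n}.npz'));a=c['image'][195:285,205:300] if n[0]=='t' else c['image'][170:265,185:305]
    cv2.imwrite(f'pics/{n}z.png',cv2.resize(a[:,:,::-1],None,fx=6,fy=6,interpolation=cv2.INTER_CUBIC))
"
```

```text
t: 3.32
eef_pos: [0.5724, 0.0655, 0.0569]
ee_rot: [-0.7, -0.093, 0.094, 0.701]
wrist_force: [-0.6, -0.2, 0.6]
grip_width: -0.0
t 3.42 p [0.5722 0.0652 0.0564] jaw 105.2 q6 [ 0.01  0.24  1.55  0.    1.35 -1.82] F [-0.2 -0.7  0.6] w -0.0002
  row [ 0.0033  0.0209 -0.1795] [-0.0005  0.     -0.0006]
  row [0.0033 0.0213 0.0338] [-0.0005  0.     -0.0006]
  row [0.0033 0.0213 0.0538] [-0.0005  0.     -0.0006]
```

View pics/s2z.png

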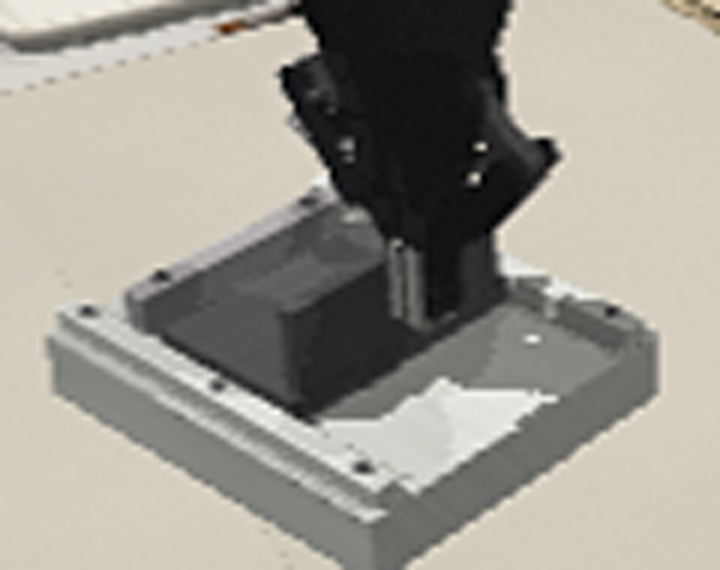

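```bash
python3 -m inch '[255,0,0,0.015,0,0,0, 255,0,0,0.03,0,0,0, 255,0,0,0.04,0,0,0, 255,0,0,0.04,0,0,0]'; python3 -m inch '[255,0,0,0.01,0,0,0, 255,0,0,0.02,0,0,0,255,0,0,0.02,0,0,0]'
```

```text
t: 3.75
eef_pos: [0.5691, 0.0766, 0.0564]
ee_rot: [-0.701, -0.093, 0.094, 0.701]
wrist_force: [0.2, -3.4, -2.2]
grip_width: -0.0
t: 4.0
eef_pos: [0.5685, 0.0788, 0.0566]
ee_rot: [0.704, 0.093, -0.094, -0.698]
wrist_force: [1.7, -12.3, -5.1]
grip_width: -0.0004
```

```bash
python3 -m inch '[255,0,0,0.02,0,0,0, 255,0,0,0.02,0,0,0, 255,0,0,0.02,0,0,0]'
python3 -c "
from h import *
snap('top','t3');
rows(bed(0,-.1,.05))
c=dict(np.load(f'pics/t3.npz'));a=c['image'][195:285,205:300]
cv2.imwrite(f'pics/t3z.png',cv2.resize(a[:,:,::-1],None,fx=6,fy=6,interpolation=cv2.INTER_CUBIC))
"
```

```text
t: 4.25
eef_pos: [0.5684, 0.0789, 0.0567]
ee_rot: [0.707, 0.093, -0.093, -0.695]
wrist_force: [5.1, -26.7, -6.4]
grip_width: -0.0001
t 4.3 p [0.5684 0.0789 0.0567] jaw 105.06 q6 [ 0.05  0.24  1.55 -0.02  1.35 -1.78] F [  5.4 -25.1  -5.5] w -0.0003
  row [ 0.0038  0.0264 -0.2263] [0. 0. 0.]
```

View pics/t3z.png

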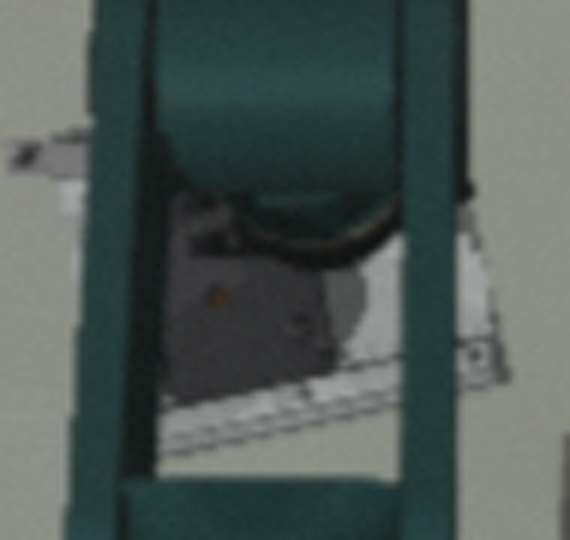

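```bash
python3 -m inch '[255,0,0,-0.1,0,0,0, 255,0,-0.1,-0.12,0,0,0, 255,0,-0.2,-0.12,0,0,0, 180,0,-0.32,-0.12,0,0,0, 120,0,-0.32,-0.12,0,0,0,120,0,-0.32,-0.12,0,0,0]'
python3 -c "
from h import *
rows([.5957,-.2067,.16],[.5957,-.2067,.1],[.5957,-.2067,.048],jaw=105.2)
"
```

```text
t: 4.8
eef_pos: [0.5783, 0.0545, 0.1576]
ee_rot: [-0.7, -0.097, 0.091, 0.701]
wrist_force: [-0.2, 0.9, 0.3]
grip_width: 0.0355
t 4.8 p [0.5783 0.0545 0.1576] jaw 105.24 q6 [-0.01  0.17  1.42  0.    1.54 -1.84] F [-0.2  0.9  0.3] w 0.0355
  row [-0.1729 -0.0097 -0.8554] [-0.0001  0.0002  0.0027]
  row [-0.1746  0.1903 -0.8554] [-0.0001  0.0002  0.0027]
  row [-0.1761  0.3636 -0.8555] [-0.0001  0.0002  0.0027]
```

```bash
python3 -m inch '[120,-0.173,0,-0.855,0,0,0.002,120,-0.173,0,-0.855,0,0,0.002,120,-0.173,0,-0.855,0,0,0.002,120,-0.173,0,-0.855,0,0,0.002,120,-0.173,0,-0.855,0,0,0.002,120,-0.173,0,-0.855,0,0,0.002,120,-0.173,0,-0.855,0,0,0.002,120,-0.173,0,-0.855,0,0,0.002,120,-0.174,0.1,-0.855,0,0,0.002,120,-0.174,0.1,-0.855,0,0,0.002,120,-0.174,0.1,-0.855,0,0,0.002]'
python3 -c "
from h import *
snap('side','s4');snap('top','t4')
rows([.5957,-.2067,.1],[.5957,-.2067,.048],jaw=105.2)
c=dict(np.load(f'pics/s4.npz'));a=c['image'][200:340,260:400]
cv2.imwrite(f'pics/s4z.png',cv2.resize(a[:,:,::-1],None,fx=4,fy=4,interpolation=cv2.INTER_CUBIC))
"
```

```text
t: 5.72
eef_pos: [0.5914, -0.2052, 0.1203]
ee_rot: [-0.699, -0.09, 0.098, 0.702]
wrist_force: [0.4, 0.1, -0.5]
grip_width: 0.045
t 5.82 p [ 0.5933 -0.2063  0.1236] jaw 105.31 q6 [-0.42  0.31  1.33 -0.    1.51 -2.26] F [ 0.9 -1.4  0.1] w 0.045
  row [ 0.0079  0.0785 -0.0035] [-0.0003  0.0006 -0.002 ]
  row [ 0.009   0.2518 -0.0036] [-0.0003  0.0006 -0.002 ]
```

View pics/s4z.png

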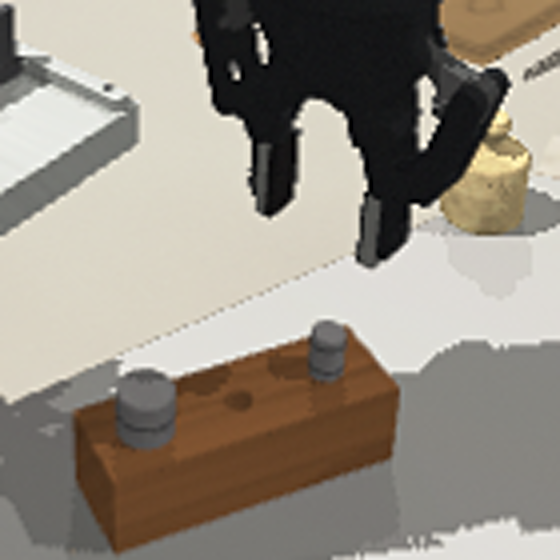

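```bash
python3 -m inch '[120,0.008,0.08,-0.0035,0,0,0,120,0.008,0.16,-0.0035,0,0,0,120,0.008,0.2,-0.0035,0,0,0,120,0.008,0.23,-0.0035,0,0,0,120,0.008,0.23,-0.0035,0,0,0,120,0.008,0.23,-0.0035,0,0,0,120,0.008,0.23,-0.0035,0,0,0]'
python3 -c "
from h import *
rows([.5957,-.2067,.1],[.5957,-.2067,.048],jaw=105.2)
snap('side','s5')
c=dict(np.load(f'pics/s5.npz'));a=c['image'][200:340,260:400]
cv2.imwrite(f'pics/s5z.png',cv2.resize(a[:,:,::-1],None,fx=4,fy=4,interpolation=cv2.INTER_CUBIC))
"
```

```text
t: 6.4
eef_pos: [0.5963, -0.2088, 0.0561]
ee_rot: [0.702, 0.092, -0.095, -0.7]
wrist_force: [1.0, -0.8, -0.3]
grip_width: 0.0453
t 6.4 p [ 0.5963 -0.2088  0.0561] jaw 105.21 q6 [-0.42  0.36  1.4  -0.    1.39 -2.26] F [ 1.  -0.8 -0.3] w 0.0453
  row [-0.0006 -0.1464  0.007 ] [ 0.0006  0.     -0.0012]
  row [0.     0.0269 0.0073] [ 0.0006  0.     -0.0012]
```

View pics/s5z.png

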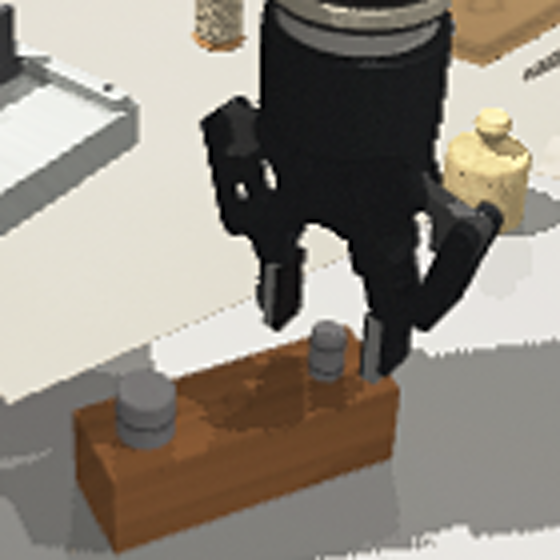

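```bash
python3 -m inch '[120,0,0.015,0.005,0,0,0,120,0,0.028,0.007,0,0,0,120,0,0.028,0.007,0,0,0,150,0,0.028,0.007,0,0,0,180,0,0.028,0.007,0,0,0,220,0,0.028,0.007,0,0,0,240,0,0.028,0.007,0,0,0,240,0,0.028,0.007,0,0,0,240,0,0.028,0.007,0,0,0]' 40
python3 -c "
from h import *
rows([.5957,-.2067,.15],bed(-.015,.03,.15),jaw=105.2)
"
```

```text
t: 7.2
eef_pos: [0.5949, -0.2068, 0.0462]
ee_rot: [0.701, 0.092, -0.095, -0.7]
wrist_force: [-0.8, -0.8, 0.4]
grip_width: 0.0136
t 7.2 p [ 0.5949 -0.2068  0.0462] jaw 105.2 q6 [-0.42  0.36  1.41 -0.    1.37 -2.26] F [-0.8 -0.8  0.4] w 0.0136
  row [ 0.0007 -0.3461 -0.0008] [ 0.0002 -0.     -0.0018]
  row [ 0.1158 -0.3475  1.1483] [ 0.0002 -0.     -0.0018]
```

```bash
python3 -m inch '[240,0,-0.05,0,0,0,0,240,0,-0.1,0,0,0,0,240,0,-0.2,0,0,0,0,240,0,-0.33,0,0,0,0,240,0,-0.4,0,0,0,0,240,0,-0.4,0,0,0,0,240,0,-0.4,0,0,0,0]'
python3 -c "
from h import *
snap('side','s6')
rows([.5957,-.2067,.15],bed(-.015,.03,.15),jaw=105.2)
c=dict(np.load(f'pics/s6.npz'));a=c['image'][160:340,260:400]
cv2.imwrite(f'pics/s6z.png',cv2.resize(a[:,:,::-1],None,fx=4,fy=4,interpolation=cv2.INTER_CUBIC)[:600])
"
```

```text
t: 7.78
eef_pos: [0.5962, -0.2065, 0.1679]
ee_rot: [0.702, 0.093, -0.095, -0.7]
wrist_force: [-0.9, 0.1, -1.5]
grip_width: 0.0135
t 7.83 p [ 0.5951 -0.2061  0.1655] jaw 105.21 q6 [-0.42  0.29  1.27 -0.    1.59 -2.26] F [-0.1  0.7 -1.8] w 0.0133
  row [ 0.0016  0.0516 -0.0026] [-0.0002  0.     -0.0021]
  row [0.1169 0.0515 1.1465] [-0.0002  0.     -0.0021]
```

View pics/s6z.png

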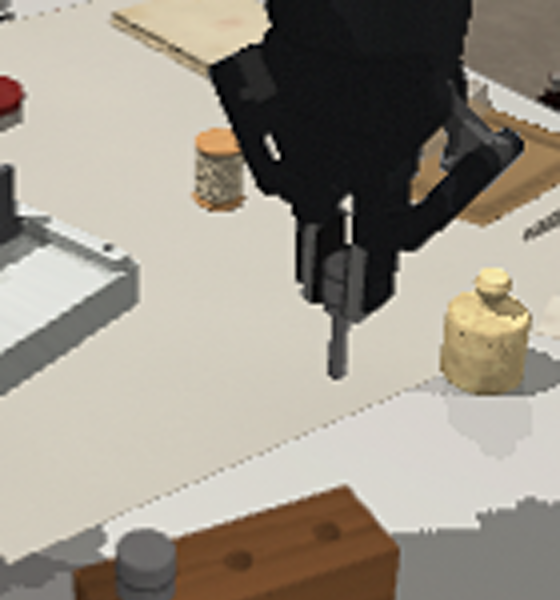

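```bash
python3 -c "
from h import *
c=dict(np.load('pics/s6.npz'))
print(onz(c,[[344.2,253.5],[344.8,226]],[.1275]), proj(c,[[.5953,-.2062,.1275]]))
o,d=ray(c,[[344.2,253.5]]);print(d/np.linalg.norm(d))
t=dict(np.load('pics/top0.npz'));s=dict(np.load('pics/side0.npz'))
# head top centre before pick, both cams: depth masks
for c in(t,s):
  P=cloud(c);m=(P[...,2]>.062)&(np.hypot(P[...,0]-.596,P[...,1]+.207)<.02);a=np.argwhere(m);print(len(a),a.mean(0),onz(c,[a.mean(0)[::-1]],.068))
rows(bed(-.015,.03,.15),jaw=105.2)
"
```

```text
[[ 0.60003104 -0.20292466  0.1275    ]
 [ 0.65741978 -0.13803261  0.1275    ]] [[343.34532151 255.42138823]]
[[ 0.54897633  0.57693601 -0.60478907]]
31 [228.41935484 365.5483871 ] [[ 0.59546515 -0.20514684  0.068     ]]
62 [283.69354839 341.77419355] [[ 0.59288165 -0.21056653  0.068     ]]
t 7.83 p [ 0.5951 -0.2061  0.1655] jaw 105.21 q6 [-0.42  0.29  1.27 -0.    1.59 -2.26] F [-0.1  0.7 -1.8] w 0.0133
  row [0.1169 0.0515 1.1465] [-0.0002  0.     -0.0021]
```

```bash
python3 -m inch '[240,0.11,0,0.95,0,0,0,240,0.11,0,0.95,0,0,0,240,0.11,0,0.95,0,0,0,240,0.11,0,0.95,0,0,0,240,0.11,0,0.95,0,0,0,240,0.11,0,0.95,0,0,0,240,0.11,0,0.95,0,0,0,240,0.11,0,0.95,0,0,0,240,0.11,0,0.95,0,0,0,240,0.11,0,0.95,0,0,0]'
python3 -c "
from h import *
rows(bed(-.015,.03,.16),bed(-.015,.03,.09),jaw=105.2)"
```

```text
t: 8.67
eef_pos: [0.5515, 0.0771, 0.1636]
ee_rot: [0.701, 0.09, -0.097, -0.7]
wrist_force: [0.6, -0.4, -0.2]
grip_width: 0.0132
t 8.67 p [0.5515 0.0771 0.1636] jaw 105.23 q6 [ 0.04  0.13  1.46 -0.    1.56 -1.8 ] F [ 0.6 -0.4 -0.2] w 0.0132
  row [0.0095 0.0118 0.1975] [-0.      0.0002 -0.0032]
  row [0.0119 0.2451 0.1974] [-0.      0.0002 -0.0032]
```

```bash
python3 -m inch '[240,0.01,0,0.1,0,0,0,240,0.01,0,0.197,0,0,0,240,0.01,0,0.197,0,0,0,240,0.011,0.1,0.197,0,0,0,240,0.012,0.18,0.197,0,0,0,240,0.012,0.23,0.197,0,0,0,240,0.012,0.23,0.197,0,0,0,240,0.012,0.23,0.197,0,0,0,240,0.012,0.23,0.197,0,0,0]'
cat > look.py <<'E'
from h import *
import sys
n=sys.argv[1]
for v in('side','top'):
    c=snap(v,v+n);a=c['image'][150:250,190:290] if v=='side' else c['image'][195:285,205:300]
    cv2.imwrite(f'pics/{v}{n}z.png',cv2.resize(a[:,:,::-1],None,fx=6,fy=6,interpolation=cv2.INTER_CUBIC))
rows(bed(-.015,.03,.09),jaw=105.2)
E
python3 look.py 7
```

```text
t: 9.42
eef_pos: [0.541, 0.1342, 0.0975]
ee_rot: [0.701, 0.091, -0.095, -0.701]
wrist_force: [0.3, -0.3, -0.7]
grip_width: 0.0134
t 9.52 p [0.5414 0.1347 0.0985] jaw 105.14 q6 [ 0.14  0.17  1.55 -0.    1.43 -1.69] F [-0.  -0.2 -0.5] w 0.0133
  row [-0.0086  0.0284  0.0033] [ 0.0002 -0.0003 -0.0009]
```

View pics/side7z.png

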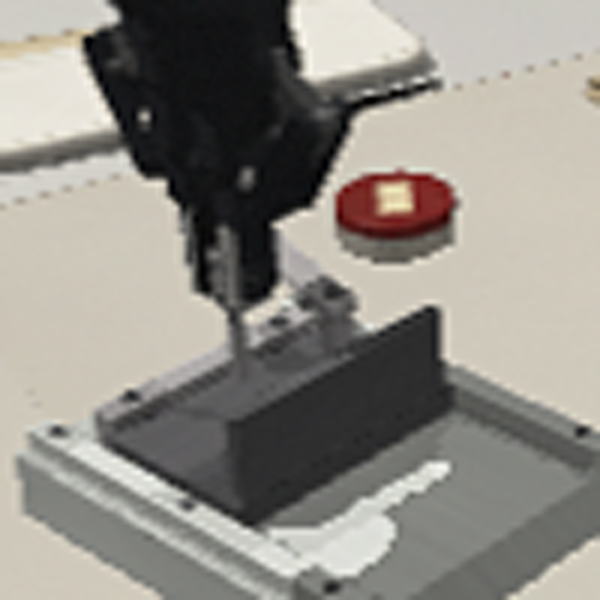

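View pics/top7z.png

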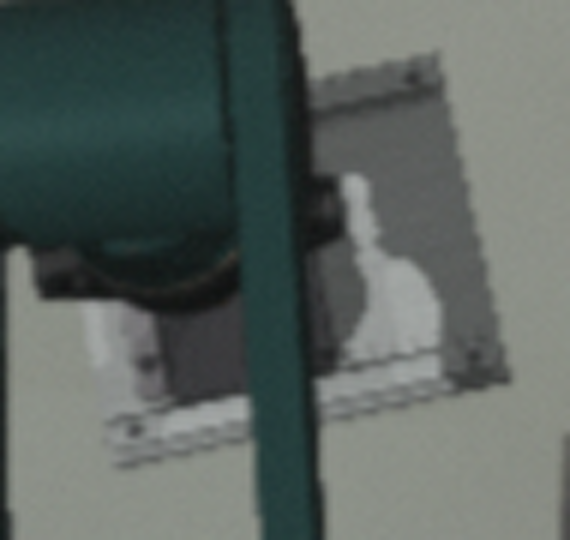

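```bash
python3 -c "
from h import *
s=dict(np.load('pics/s6.npz'));t=dict(np.load('pics/t4.npz'))
print(proj(s,[bed(-.015,.03,.042),bed(-.015,-.01,.08)]),proj(t,[bed(-.015,.03,.042)]))
cv2.imwrite('pics/z1.png',cv2.resize(s['image'][185:235,205:265,::-1],None,fx=12,fy=12,interpolation=cv2.INTER_CUBIC))
cv2.imwrite('pics/z2.png',cv2.resize(t['image'][215:270,215:275,::-1],None,fx=10,fy=10,interpolation=cv2.INTER_CUBIC))
s=dict(np.load('pics/side7.npz'))
cv2.imwrite('pics/z3.png',cv2.resize(s['image'][185:235,205:265,::-1],None,fx=12,fy=12,interpolation=cv2.INTER_CUBIC))
"
```

```text
[[229.95771743 219.31238618]
 [240.02948022 211.43014618]] [[241.35692525 243.82597009]]
```

View pics/z1.png

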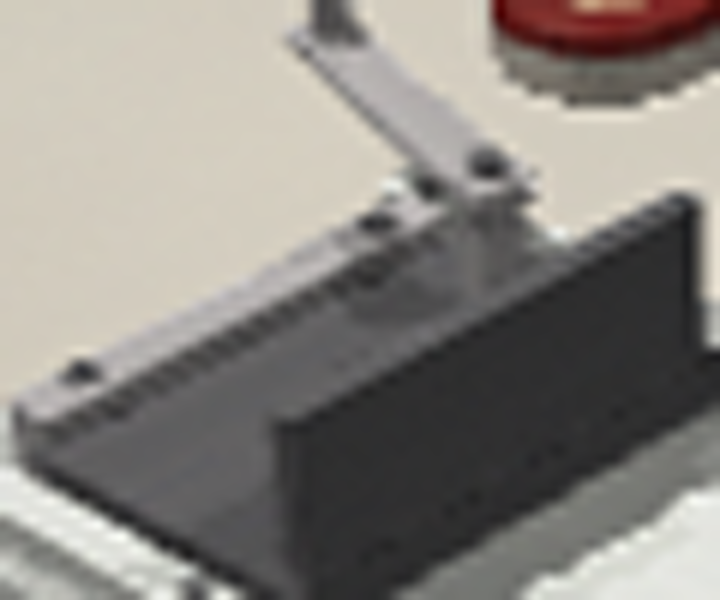

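View pics/z2.png

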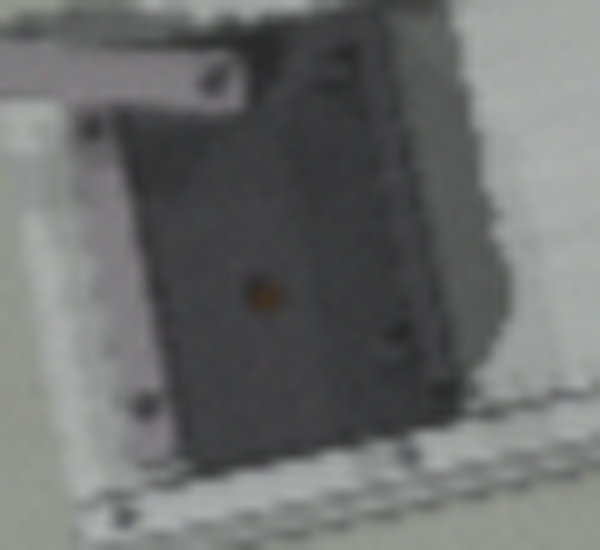

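View pics/z3.png

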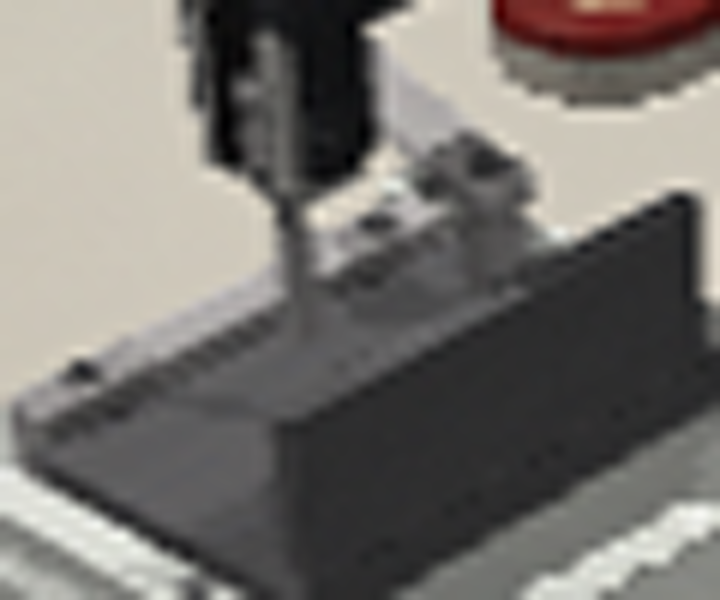

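```bash
python3 -c "
from h import *
s=dict(np.load('pics/side7.npz'));
print(proj(s,[[.5412,.1345,.0605],[.5422,.1345,.0605],[.5412,.1355,.0605],[.5412,.1345,.0615]]))
g=s['image'][185:235,205:265].astype(int).sum(2)
for v in range(204,216): print(v,s['image'][v,222:240].astype(int).sum(1))
s=dict(np.load('pics/s6.npz'));print()
for v in range(236,258,2): print(v,s['image'][v,336:354].astype(int).sum(1))
"
```

```text
[[230.32483602 212.55680856]
 [230.70240372 212.43327234]
 [230.13947133 212.37696761]
 [230.28774518 212.19984621]]
204 [592 594 594 595 602 551 336 195 280 450 499 411 396 319 262 296 364 336]
205 [593 592 593 594 603 550 342 232 281 431 512 421 430 436 363 244 206 241]
206 [591 593 593 596 600 561 382 232 251 396 557 515 354 247 194 194 197 228]
207 [591 591 592 596 575 494 373 237 267 404 475 303 187 192 182 181 242 276]
208 [594 598 594 577 522 501 376 242 238 241 226 186 184 137 150 236 229 232]
209 [593 569 517 521 527 512 418 249 240 247 221 179 233 233 231 222 222 217]
210 [513 520 524 521 485 378 263 258 237 258 279 275 226 225 221 221 226 228]
211 [522 522 490 380 241 236 251 269 239 256 274 277 237 224 224 227 228 230]
212 [497 389 249 235 219 207 261 274 234 251 273 278 281 275 264 265 269 296]
213 [246 223 222 188 229 289 289 275 253 269 278 281 283 287 281 284 313 296]
214 [232 208 226 287 290 288 281 274 279 281 281 284 272 251 299 290 286 253]
215 [223 284 290 290 282 277 275 281 284 286 266 241 284 287 286 254 176 122]

236 [622 636 647 657 594 168 147 140 164 147 161 236 230 216 125  48  54  41]
238 [610 606 607 611 622 580 302 207 206 139 194 234 229 225 215 152 311 653]
240 [607 607 609 610 610 621 572 170 213 223 240 309 286 266 482 631 618 609]
242 [610 607 606 609 611 620 571 174 214 214 273 483 623 613 607 605 606 605]
244 [609 612 606 609 612 622 574 182 213 211 363 632 611 605 606 608 605 606]
246 [606 606 607 608 614 572 251 196 216 231 362 626 606 600 608 606 608 607]
248 [603 601 602 604 613 574 263 204 224 233 363 628 609 602 602 602 603 601]
250 [600 600 605 602 611 566 162 207 224 233 356 621 604 600 600 601 603 602]
252 [595 597 598 601 612 561 171 210 228 261 416 615 601 596 597 595 597 597]
254 [599 597 598 597 603 615 565 179 241 427 619 603 597 597 595 597 596 596]
256 [598 597 598 598 598 597 599 597 602 600 595 595 595 594 593 592 594 591]
```

```bash
python3 -c "
from h import *
def dark(c,u,v,r=2.5):
    g=c['image'].astype(float).mean(2);u0,v0=int(round(u)),int(round(v));w=3
    p=g[v0-w:v0+w+1,u0-w:u0+w+1];m=np.clip(np.percentile(p,60)-p-15,0,None);yy,xx=np.mgrid[-w:w+1,-w:w+1];m=m*(xx**2+yy**2<=r*r+1)
    return u0+(m*xx).sum()/m.sum(),v0+(m*yy).sum()/m.sum()
c15,s15=np.cos(YAW),np.sin(YAW);RT=np.array([[c15,s15],[-s15,c15]])
for n,pts in(('side0',[((88,250),.04),((218,325),.04),((362,407),.04),((160,215),.048),((307,142),.048)]),('top0',[((133,428),.04),((307,393),.04),((475,355),.04),((147,362),.048),((115,193),.048)])):
    c=dict(np.load(f'pics/{n}.npz'));o=(185,180) if n[0]=='s' else (205,195)
    for (u,v),z in pts:
        q=dark(c,(u+.5)/6-.5+o[0],(v+.5)/6-.5+o[1]); w=onz(c,[q],z)[0]
        print(n,np.round(q,2),w.round(4),'bed',(RT@(w[:2]-BC)).round(4))
"
```

```text
side0 [199.12 221.52] [0.4741 0.1711 0.04  ] bed [-0.0679  0.0818]
side0 [221.42 233.05] [0.4976 0.0959 0.04  ] bed [-0.0649  0.003 ]
side0 [245.07 247.45] [0.5166 0.0165 0.04  ] bed [-0.0674 -0.0786]
side0 [211.39 215.69] [0.5049 0.1665 0.048 ] bed [-0.0393  0.0693]
side0 [236.44 203.43] [0.5822 0.1853 0.048 ] bed [0.0402 0.0671]
top0 [226.9  265.44] [0.477  0.1707 0.04  ] bed [-0.0651  0.0806]
top0 [255.29 259.07] [0.4986 0.0937 0.04  ] bed [-0.0646  0.0006]
top0 [283.48 253.57] [0.5178 0.0164 0.04  ] bed [-0.0662 -0.079 ]
top0 [229.57 255.03] [0.5052 0.1646 0.048 ] bed [-0.0395  0.0673]
top0 [224.57 227.11] [0.5823 0.1847 0.048 ] bed [0.0402 0.0665]
```

```bash
python3 -c "
from h import *
rows(bed(-.0129,.0306,.085),bed(-.0129,.0306,.070),jaw=105.2)"
```

```text
t 9.52 p [0.5414 0.1347 0.0985] jaw 105.14 q6 [ 0.14  0.17  1.55 -0.    1.43 -1.69] F [-0.  -0.2 -0.5] w 0.0133
  row [-0.0015  0.045   0.0053] [ 0.0002 -0.0003 -0.0009]
  row [-0.0014  0.095   0.0053] [ 0.0002 -0.0003 -0.0009]
```

```bash
python3 -m inch '[240,-0.0015,0.02,0.005,0,0,-0.001,240,-0.0015,0.04,0.005,0,0,-0.001,240,-0.0015,0.045,0.005,0,0,-0.001,240,-0.0015,0.045,0.005,0,0,-0.001,240,-0.0015,0.045,0.005,0,0,-0.001]'
python3 -c "
from h import *
rows(bed(-.0129,.0306,.085),bed(-.0129,.0306,.070),jaw=105.2)"
```

```text
t: 9.93
eef_pos: [0.5389, 0.1366, 0.0829]
ee_rot: [0.701, 0.092, -0.095, -0.701]
wrist_force: [0.4, -0.0, 0.5]
grip_width: 0.0133
t 9.93 p [0.5389 0.1366 0.0829] jaw 105.21 q6 [ 0.15  0.18  1.57 -0.    1.4  -1.69] F [ 0.4 -0.   0.5] w 0.0133
  row [ 0.0047 -0.007  -0.003 ] [-0.      0.0001 -0.0012]
  row [ 0.0049  0.043  -0.003 ] [-0.      0.0001 -0.0012]
```

```bash
python3 -m inch '[240,0.003,0,-0.002,0,0,0,240,0.003,0.005,-0.002,0,0,0,240,0.003,0.01,-0.002,0,0,0,240,0.003,0.015,-0.002,0,0,0,240,0.003,0.02,-0.002,0,0,0,240,0.003,0.02,-0.002,0,0,0]'
python3 -c "
from h import *
rows(bed(-.0129,.0306,.085),bed(-.0129,.0306,.070),jaw=105.2)"
```

```text
t: 10.43
eef_pos: [0.5404, 0.136, 0.0783]
ee_rot: [0.701, 0.093, -0.094, -0.701]
wrist_force: [-2.3, -0.9, 4.7]
grip_width: 0.0135
t 10.43 p [0.5404 0.136  0.0783] jaw 105.2 q6 [ 0.15  0.18  1.57 -0.    1.39 -1.69] F [-2.3 -0.9  4.7] w 0.0135
  row [ 0.0005 -0.0222  0.0003] [ 0.0002  0.     -0.0008]
  row [0.0006 0.0278 0.0003] [ 0.0002  0.     -0.0008]
```

```bash
python3 -m inch '[240,-0.003,0,-0.0005,0,0,0,240,-0.005,0,-0.0005,0,0,0,240,-0.005,0.004,-0.0005,0,0,0,240,-0.005,0.008,-0.0005,0,0,0]'
python3 -c "
from h import *
rows(bed(-.0129,.0306,.085),bed(-.0129,.0306,.070),jaw=105.2)"
```

```text
t: 10.77
eef_pos: [0.5384, 0.1355, 0.0742]
ee_rot: [0.701, 0.092, -0.095, -0.701]
wrist_force: [0.1, -1.0, 0.0]
grip_width: 0.013
t 10.77 p [0.5384 0.1355 0.0742] jaw 105.19 q6 [ 0.14  0.18  1.58 -0.    1.38 -1.69] F [ 0.1 -1.   0. ] w 0.013
  row [ 0.0071 -0.0361  0.0002] [ 0.     -0.     -0.0012]
  row [0.0073 0.0139 0.0002] [ 0.     -0.     -0.0012]
```

```bash
python3 -m inch '[240,0,0.01,0,0,0,0,240,0,0.02,0,0,0,0,240,0,0.028,0,0,0,0,240,0,0.033,0,0,0,0,240,0,0.033,0,0,0,0]'
python3 -c "
from h import *
rows(bed(-.0129,.0306,.085),bed(-.0129,.0306,.070),jaw=105.2)"
```

```text
t: 11.18
eef_pos: [0.5384, 0.1355, 0.064]
ee_rot: [0.701, 0.092, -0.095, -0.701]
wrist_force: [0.1, -1.7, -1.0]
grip_width: 0.0135
t 11.18 p [0.5384 0.1355 0.064 ] jaw 105.2 q6 [ 0.14  0.19  1.59 -0.    1.36 -1.69] F [ 0.1 -1.7 -1. ] w 0.0135
  row [ 0.0072 -0.0699  0.0003] [ 0.     -0.     -0.0014]
  row [ 0.0075 -0.0199  0.0003] [ 0.     -0.     -0.0014]
```

```bash
python3 -m inch '[240,0,0.003,0,0,0,0,240,0,0.006,0,0,0,0,240,0,0.006,0,0,0,0]'; python3 look.py 8
```

```text
t: 11.43
eef_pos: [0.5386, 0.1355, 0.063]
ee_rot: [0.701, 0.092, -0.095, -0.701]
wrist_force: [0.4, -0.6, -0.3]
grip_width: 0.0133
t 11.53 p [0.5386 0.1355 0.0631] jaw 105.2 q6 [ 0.14  0.19  1.59 -0.    1.36 -1.69] F [ 0.4 -2.6 -0.9] w 0.0131
  row [-0.0007 -0.0898 -0.0016] [ 0.0001 -0.     -0.001 ]
```

View pics/side8z.png

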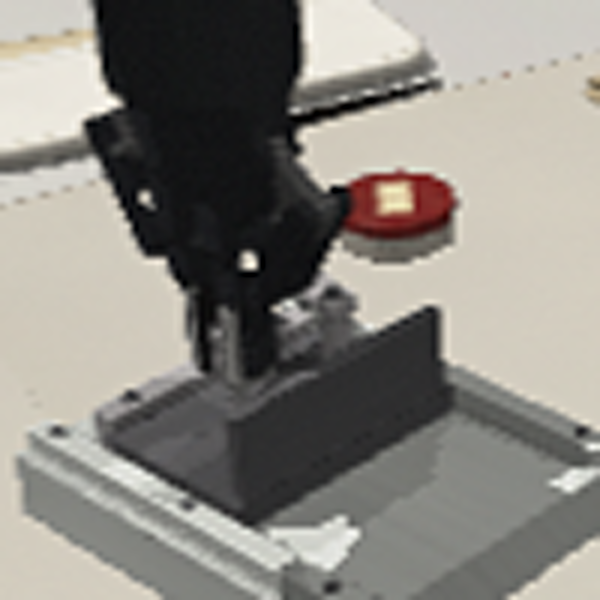

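```bash
python3 -m inch '[240,0,0.003,0.003,0,0,0,240,0,0.006,0.003,0,0,0,240,0,0.006,0.003,0,0,0]'
```

```text
t: 11.78
eef_pos: [0.5388, 0.1358, 0.062]
ee_rot: [0.702, 0.093, -0.094, -0.7]
wrist_force: [-0.7, -6.0, 3.4]
grip_width: 0.0133
```

```bash
python3 -m inch '[240,0,0,-0.004,0,0,0,240,0,-0.001,-0.004,0,0,0,190,0,-0.001,-0.004,0,0,0,165,0,-0.001,-0.004,0,0,0,165,0,-0.001,-0.004,0,0,0,165,0,-0.001,-0.004,0,0,0,165,0,-0.001,-0.004,0,0,0]'
python3 look.py 9
```

```text
t: 12.37
eef_pos: [0.5387, 0.1357, 0.0613]
ee_rot: [-0.701, -0.092, 0.095, 0.701]
wrist_force: [0.2, 0.9, -0.9]
grip_width: 0.0302
t 12.47 p [0.5387 0.1356 0.0614] jaw 105.21 q6 [ 0.14  0.2   1.59  0.    1.36 -1.69] F [1.  0.2 0. ] w 0.0304
  row [-0.001  -0.0953 -0.0017] [-0.0001  0.     -0.001 ]
```

View pics/side9z.png

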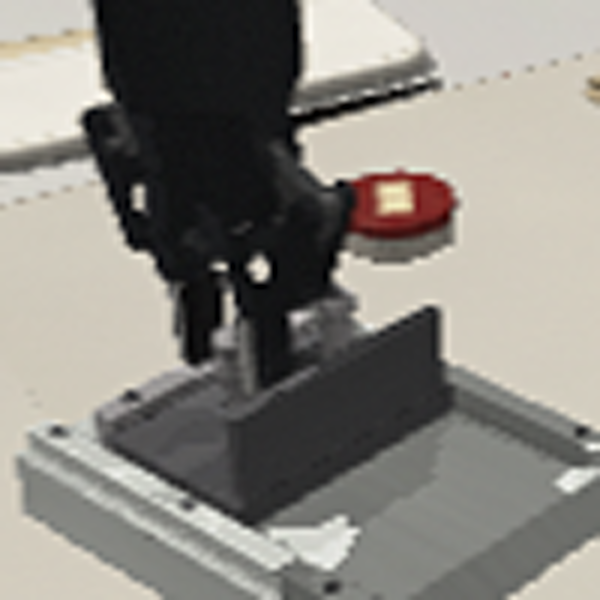

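```bash
python3 -m inch '[165,0,0,0,0,0,0,165,0,-0.03,0,0,0,0,165,0,-0.1,0,0,0,0,165,0,-0.2,0,0,0,0,165,0,-0.3,0,0,0,0,165,0,-0.3,0,0,0,0,165,0,-0.3,0,0,0,0]'
python3 look.py 10
```

```text
t: 13.05
eef_pos: [0.5409, 0.1357, 0.1554]
ee_rot: [0.701, 0.095, -0.092, -0.701]
wrist_force: [0.1, -0.1, -0.3]
grip_width: 0.0301
t 13.15 p [0.5388 0.1354 0.1515] jaw 105.2 q6 [ 0.14  0.13  1.48 -0.    1.53 -1.69] F [ 0.8  0.7 -1.1] w 0.0306
  row [ 0.      0.2049 -0.0012] [-0.0001 -0.     -0.0011]
```

View pics/side10z.png

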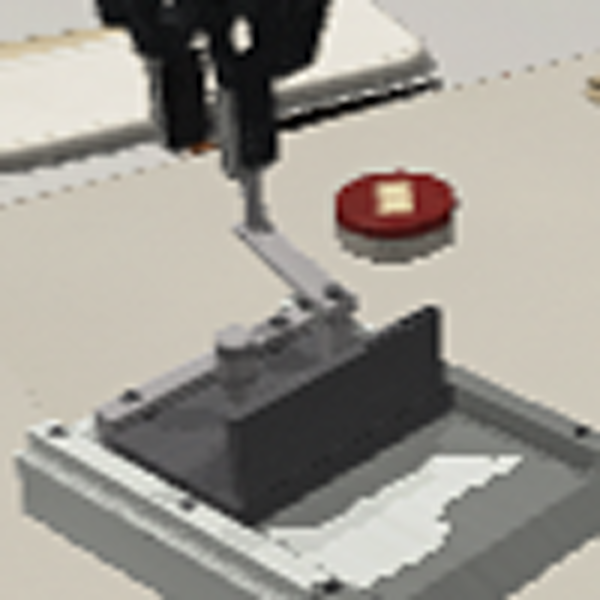

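```bash
python3 -m inch '[255,0,0,-0.001,0,0,0,255,0,0,-0.001,0,0,0,255,0,0.1,-0.001,0,0,0,255,0,0.18,-0.001,0,0,0,255,0,0.2,-0.001,0,0,0,255,0,0.2,-0.001,0,0,0,255,0,0.2,-0.001,0,0,0]'
python3 -c "
from h import *
s=dict(np.load('pics/side10.npz'));print(proj(s,[bed(-.015,.0305,z) for z in(.084,.066)]))
rows(bed(-.015,.0305,.084),bed(-.015,.0305,.066),jaw=105.2)"
```

```text
t: 13.73
eef_pos: [0.5388, 0.1351, 0.0914]
ee_rot: [0.701, 0.092, -0.095, -0.701]
wrist_force: [0.4, -0.8, 0.2]
grip_width: 0.0001
[[228.22862198 204.20638718]
 [228.92077654 210.73814905]]
t 13.73 p [0.5388 0.1351 0.0914] jaw 105.2 q6 [ 0.14  0.17  1.56 -0.    1.42 -1.69] F [ 0.4 -0.8  0.2] w 0.0001
  row [-0.0003  0.0246  0.0015] [-0.0001  0.     -0.0013]
  row [-0.0001  0.0846  0.0015] [-0.0001  0.     -0.0013]
```

Head top matches z≈0.084 (measured (228.4,205) vs projected (228.2,204.2)). Press.

```bash
python3 -m inch '[255,0,0.015,0,0,0,0,255,0,0.025,0,0,0,0,255,0,0.035,0,0,0,0,255,0,0.045,0,0,0,0,255,0,0.045,0,0,0,0]';python3 -m inch '[255,0,0.01,0,0,0,0,255,0,0.02,0,0,0,0,255,0,0.03,0,0,0,0,255,0,0.04,0,0,0,0,255,0,0.04,0,0,0,0]'
```

```text
t: 14.15
eef_pos: [0.5408, 0.1356, 0.0807]
ee_rot: [-0.701, -0.094, 0.093, 0.701]
wrist_force: [-0.7, 0.4, 4.7]
grip_width: 0.0
t: 14.57
eef_pos: [0.5416, 0.1365, 0.07]
ee_rot: [-0.7, -0.095, 0.092, 0.702]
wrist_force: [0.2, 2.8, 8.6]
grip_width: 0.0001
```

```bash
python3 -m inch '[255,0,0.01,0,0,0,0,255,0,0.02,0,0,0,0,255,0,0.02,0,0,0,0]';python3 -m inch '[255,0,0.01,0,0,0,0,255,0,0.02,0,0,0,0,255,0,0.03,0,0,0,0,255,0,0.03,0,0,0,0]'
```

```text
t: 14.82
eef_pos: [0.5424, 0.1369, 0.0662]
ee_rot: [-0.7, -0.096, 0.091, 0.702]
wrist_force: [-2.4, 3.0, 15.9]
grip_width: -0.0005
t: 15.15
eef_pos: [0.5443, 0.1379, 0.0654]
ee_rot: [-0.7, -0.099, 0.089, 0.702]
wrist_force: [-12.8, 3.1, 45.4]
grip_width: 0.0
```

```bash
python3 -m inch '[255,0,-0.03,0,0,0,0,255,0,-0.06,0,0,0,0,255,0,-0.16,0,0,0,0,255,0,-0.26,0,0,0,0,255,0,-0.36,0,0,0,0,255,0,-0.36,0,0,0,0]'
python3 look.py 11; python3 -c "
from h import *
s=dict(np.load('pics/top11.npz'))
cv2.imwrite('pics/z9.png',s['image'][:,:,::-1])"
```

```text
t: 15.65
eef_pos: [0.5427, 0.1356, 0.1666]
ee_rot: [0.701, 0.097, -0.09, -0.701]
wrist_force: [0.5, 0.4, 0.9]
grip_width: -0.0003
t 15.75 p [0.54   0.1352 0.1606] jaw 105.19 q6 [ 0.14  0.13  1.47 -0.    1.55 -1.69] F [-1.1  0.9 -0.6] w -0.0001
  row [-0.0047  0.2355  0.0007] [ 0.0001 -0.      0.0001]
```

View pics/side11z.png

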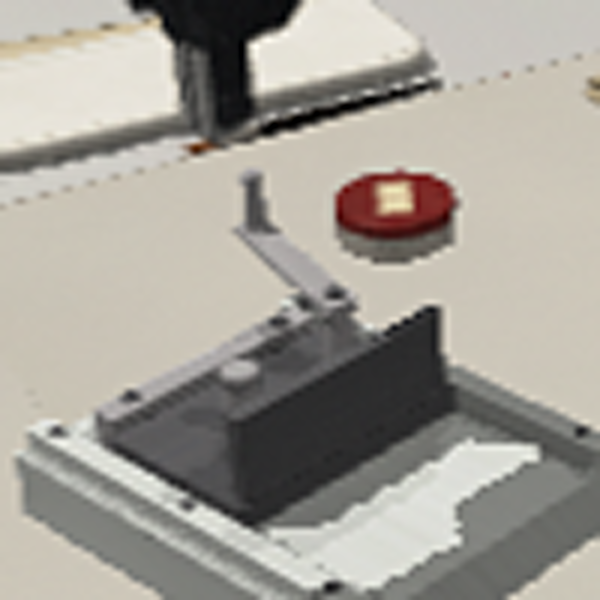

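```bash
python3 -c "
from h import *
rows(bed(.070,.106,.16),bed(.070,.106,.084),jaw=105.2)
s=dict(np.load('pics/side11.npz'));print(proj(s,[bed(.04,.106,.1005)]))"
```

```text
t 15.75 p [0.54   0.1352 0.1606] jaw 105.19 q6 [ 0.14  0.13  1.47 -0.    1.55 -1.69] F [-1.1  0.9 -0.6] w -0.0001
  row [0.2787 0.0021 0.254 ] [ 0.0001 -0.      0.0001]
  row [0.2786 0.2555 0.2541] [ 0.0001 -0.      0.0001]
[[224.38509805 180.60556215]]
```

```bash
python3 -c "
from h import *
for n in('side11','s6','t4'):
  c=dict(np.load(f'pics/{n}.npz'));P=cloud(c)
  rel=(P[...,:2]-BC)@np.array([[np.cos(YAW),-np.sin(YAW)],[np.sin(YAW),np.cos(YAW)]])
  m=(P[...,2]>.085)&(P[...,2]<.112)&(np.abs(rel[...,0]-.055)<.05)&(np.abs(rel[...,1]-.1)<.045)
  print(n,m.sum(),rel[m].mean(0).round(4),np.argwhere(m).mean(0))
  print(proj(c,[bed(.04+.076*np.sin(a),.03+.076*np.cos(a),.093) for a in(0,.2,.27,.35)]).round(1).tolist())
rows(bed(.092,.099,.16),bed(.092,.099,.084),jaw=105.2)
"
```

```text
side11 23 [0.0592 0.0998] [180.82608696 231.91304348]
[[224.7, 183.2], [229.5, 181.4], [231.4, 180.8], [233.5, 180.2]]
s6 25 [0.0593 0.1011] [180.68 231.6 ]
[[224.7, 183.2], [229.5, 181.4], [231.4, 180.8], [233.5, 180.2]]
t4 14 [0.0611 0.1041] [219.21428571 206.92857143]
[[207.9, 227.3], [207.5, 221.8], [207.6, 219.8], [207.9, 217.6]]
t 15.75 p [0.54   0.1352 0.1606] jaw 105.19 q6 [ 0.14  0.13  1.47 -0.    1.55 -1.69] F [-1.1  0.9 -0.6] w -0.0001
  row [0.352  0.0022 0.2307] [ 0.0001 -0.      0.0001]
  row [0.3519 0.2555 0.2308] [ 0.0001 -0.      0.0001]
```

```bash
python3 -m inch '[255,0.352,0,0.1,0,0,0,255,0.352,0,0.15,0,0,0,255,0.352,0,0.231,0,0,0,255,0.352,0,0.231,0,0,0,255,0.352,0,0.231,0,0,0,255,0.352,0,0.231,0,0,0,255,0.352,0.1,0.231,0,0,0,255,0.352,0.2,0.231,0,0,0,255,0.352,0.25,0.231,0,0,0,255,0.352,0.25,0.231,0,0,0,255,0.352,0.25,0.231,0,0,0]'
python3 look.py 12
python3 -c "
from h import *
T=[]
for th in np.radians([-15,0,15,30,45,60,75,85,90,93]):
    P=np.array([.04-.076*np.sin(th),.03+.076*np.cos(th)]);t=np.array([-np.cos(th),-np.sin(th)])
    a=abs(th); d=.016+.0035*np.sin(a)**2+.0045*np.sin(2*a)
    T.append(bed(*(P-t*d),.084))
rows(*T,jaw=105.2)"
```

```text
t: 16.67
eef_pos: [0.6213, 0.228, 0.0825]
ee_rot: [0.701, 0.091, -0.095, -0.701]
wrist_force: [0.8, -0.3, 1.0]
grip_width: -0.0
t 16.77 p [0.6234 0.229  0.0859] jaw 105.15 q6 [ 0.27  0.4   1.28 -0.    1.46 -1.57] F [0.8 0.4 0.1] w 0.0001
  row [-0.3547 -0.0137 -0.2287] [ 0.     -0.0003 -0.    ]
t 16.77 p [0.6234 0.229  0.0859] jaw 105.15 q6 [ 0.27  0.4   1.28 -0.    1.46 -1.57] F [0.8 0.4 0.1] w 0.0001
  row [-0.0465  0.0062  0.0004] [ 0.     -0.0003 -0.    ]
  row [-0.1183  0.0062  0.0249] [ 0.     -0.0003 -0.    ]
  row [-0.1777  0.0063  0.0321] [ 0.     -0.0003 -0.    ]
  row [-0.2383  0.0063  0.0254] [ 0.     -0.0003 -0.    ]
  row [-0.2983  0.0063  0.0029] [ 0.     -0.0003 -0.    ]
  row [-0.3534  0.0063 -0.037 ] [ 0.     -0.0003 -0.    ]
  row [-0.3976  0.0063 -0.0939] [ 0.     -0.0003 -0.    ]
  row [-0.4179  0.0063 -0.1394] [ 0.     -0.0003 -0.    ]
  row [-0.4248  0.0063 -0.1638] [ 0.     -0.0003 -0.    ]
  row [-0.4277  0.0063 -0.1787] [ 0.     -0.0003 -0.    ]
```

View pics/side12z.png

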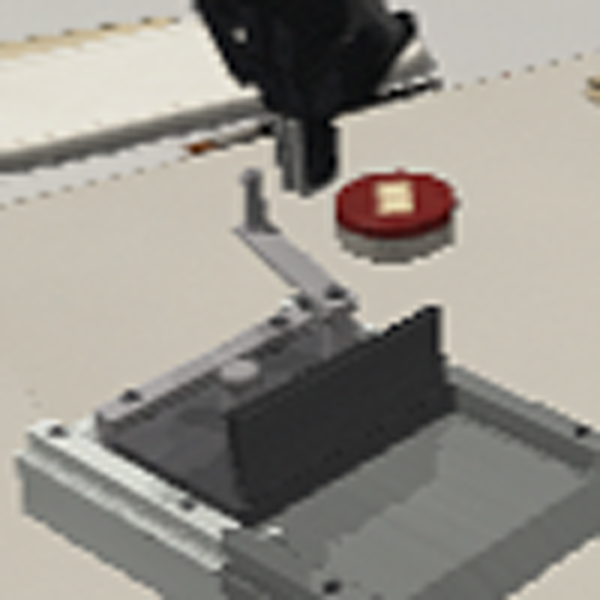

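```bash
python3 -m inch '[255,-0.0465,0.006,0.0004,0,0,0,255,-0.08,0.006,0.013,0,0,0,255,-0.118,0.006,0.025,0,0,0,255,-0.15,0.006,0.03,0,0,0,255,-0.178,0.006,0.032,0,0,0,255,-0.208,0.006,0.03,0,0,0,255,-0.238,0.006,0.025,0,0,0,255,-0.27,0.006,0.015,0,0,0,255,-0.298,0.006,0.003,0,0,0,255,-0.298,0.006,0.003,0,0,0]'
python3 look.py 13
cat > k.py <<'E'
from h import *
T=[]
for th in np.radians([45,60,75,85,90,93]):
    P=np.array([.04-.076*np.sin(th),.03+.076*np.cos(th)]);t=np.array([-np.cos(th),-np.sin(th)])
    a=abs(th); d=.016+.0035*np.sin(a)**2+.0045*np.sin(2*a)
    T.append(bed(*(P-t*d),.084))
rows(*T,jaw=105.2)
E
python3 k.py
```

```text
t: 17.6
eef_pos: [0.5354, 0.2059, 0.0829]
ee_rot: [0.701, 0.092, -0.094, -0.701]
wrist_force: [-0.3, 0.5, 0.2]
grip_width: 0.0002
t 17.7 p [0.5356 0.207  0.0824] jaw 105.16 q6 [ 0.27  0.22  1.52  0.    1.4  -1.57] F [ 0.1 -0.2  0.7] w -0.0003
  row [-0.053  -0.0253 -0.2341] [-0.0003 -0.0002 -0.0012]
t 17.7 p [0.5356 0.207  0.0824] jaw 105.16 q6 [ 0.27  0.22  1.52  0.    1.4  -1.57] F [ 0.1 -0.2  0.7] w -0.0003
  row [ 0.0036 -0.0053 -0.0025] [-0.0003 -0.0002 -0.0012]
  row [-0.0516 -0.0052 -0.0425] [-0.0003 -0.0002 -0.0012]
  row [-0.0958 -0.0051 -0.0993] [-0.0003 -0.0002 -0.0012]
  row [-0.1161 -0.005  -0.1448] [-0.0003 -0.0002 -0.0012]
  row [-0.123  -0.005  -0.1692] [-0.0003 -0.0002 -0.0012]
  row [-0.1259 -0.005  -0.1841] [-0.0003 -0.0002 -0.0012]
```

View pics/side13z.png

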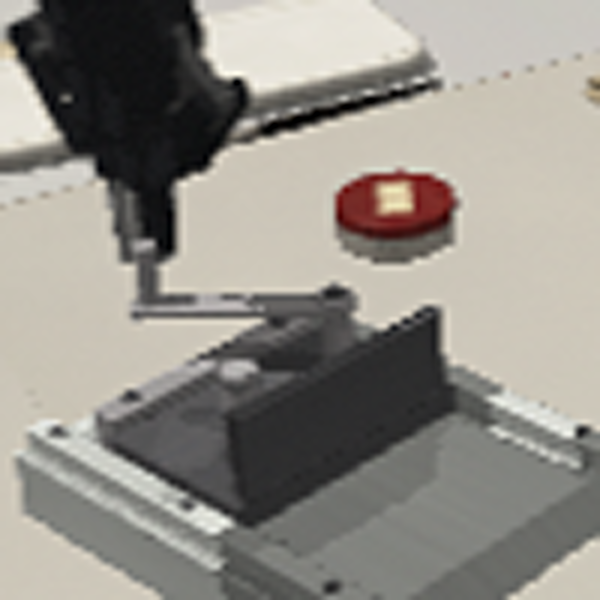

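```bash
python3 -m inch '[255,-0.025,-0.005,-0.02,0,0,0,255,-0.052,-0.005,-0.042,0,0,0,255,-0.074,-0.005,-0.07,0,0,0,255,-0.096,-0.005,-0.1,0,0,0,255,-0.106,-0.005,-0.122,0,0,0,255,-0.116,-0.005,-0.145,0,0,0,255,-0.12,-0.005,-0.157,0,0,0,255,-0.12,-0.005,-0.157,0,0,0]'
python3 look.py 14;python3 k.py
```

```text
t: 18.37
eef_pos: [0.5136, 0.151, 0.0838]
ee_rot: [0.701, 0.092, -0.094, -0.701]
wrist_force: [-0.1, 0.5, 0.5]
grip_width: 0.0003
t 18.47 p [0.5137 0.1518 0.0838] jaw 105.17 q6 [ 0.18  0.13  1.62 -0.    1.39 -1.65] F [-0.5  0.   0.8] w -0.0
  row [ 0.0656 -0.021  -0.0759] [ 0.     -0.0002 -0.0011]
t 18.47 p [0.5137 0.1518 0.0838] jaw 105.17 q6 [ 0.18  0.13  1.62 -0.    1.39 -1.65] F [-0.5  0.   0.8] w -0.0
  row [ 0.1222 -0.0012  0.1557] [ 0.     -0.0002 -0.0011]
  row [ 0.067  -0.001   0.1158] [ 0.     -0.0002 -0.0011]
  row [ 0.0228 -0.0009  0.0589] [ 0.     -0.0002 -0.0011]
  row [ 0.0024 -0.0008  0.0134] [ 0.     -0.0002 -0.0011]
  row [-0.0044 -0.0008 -0.0109] [ 0.     -0.0002 -0.0011]
  row [-0.0073 -0.0008 -0.0259] [ 0.     -0.0002 -0.0011]
```

View pics/side14z.png

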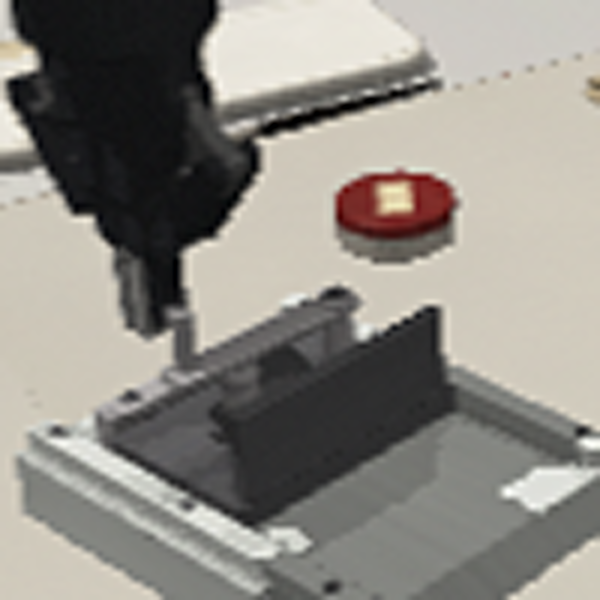

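```bash
python3 -m inch '[255,-0.003,0,-0.01,0,0,0,255,-0.003,0,-0.02,0,0,0,255,-0.003,0,-0.028,0,0,0,255,-0.003,0,-0.028,0,0,0]'; python3 -m inch '[255,0,0,-0.006,0,0,0,255,0,0,-0.012,0,0,0,255,0,0,-0.012,0,0,0]'
python3 look.py 15
```

```text
t: 18.8
eef_pos: [0.5148, 0.1445, 0.0837]
ee_rot: [-0.7, -0.092, 0.095, 0.701]
wrist_force: [-1.4, 3.8, -0.7]
grip_width: -0.0004
t: 19.05
eef_pos: [0.5152, 0.1429, 0.0838]
ee_rot: [-0.699, -0.092, 0.095, 0.703]
wrist_force: [-3.9, 9.3, 1.1]
grip_width: 0.0001
t 19.15 p [0.5152 0.1429 0.0838] jaw 105.25 q6 [ 0.16  0.13  1.62  0.01  1.39 -1.68] F [-2.3  8.8  1. ] w 0.0002
  row [ 0.0684 -0.0212 -0.0459] [-0.0017  0.0003 -0.0011]
```

View pics/side15z.png

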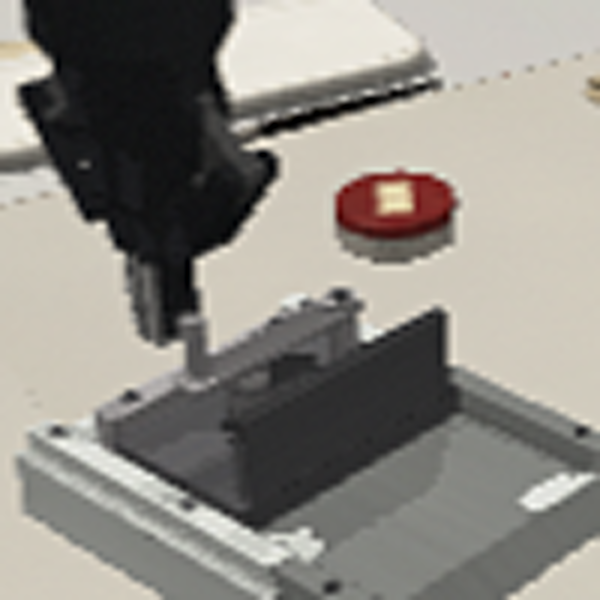

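```bash
python3 -m inch '[255,0,0,0.05,0,0,0,255,0,0,0.08,0,0,0,255,0,-0.1,0.08,0,0,0,255,0,-0.2,0.08,0,0,0,255,0,-0.3,0.08,0,0,0,255,0,-0.3,0.08,0,0,0]'
python3 look.py 16
python3 -c "
from h import *
rows(bed(0,-.065,.17),bed(0,-.065,.06),bed(0,-.0336,.06),jaw=105.2)"
```

```text
t: 19.65
eef_pos: [0.5138, 0.164, 0.1816]
ee_rot: [0.701, 0.097, -0.09, -0.701]
wrist_force: [0.3, 0.0, 1.2]
grip_width: 0.0001
t 19.75 p [0.5112 0.1635 0.1758] jaw 105.2 q6 [ 0.2   0.07  1.49 -0.    1.57 -1.63] F [ 0.1 -0.9 -1.4] w 0.0004
  row [ 0.0632  0.2862 -0.1152] [0.0004 0.     0.0004]
t 19.75 p [0.5112 0.1635 0.1758] jaw 105.2 q6 [ 0.2   0.07  1.49 -0.    1.57 -1.63] F [ 0.1 -0.9 -1.4] w 0.0004
  row [ 0.1135  0.0201 -0.4322] [0.0004 0.     0.0004]
  row [ 0.113   0.3867 -0.4317] [0.0004 0.     0.0004]
  row [ 0.113   0.3866 -0.327 ] [0.0004 0.     0.0004]
```

View pics/side16z.png

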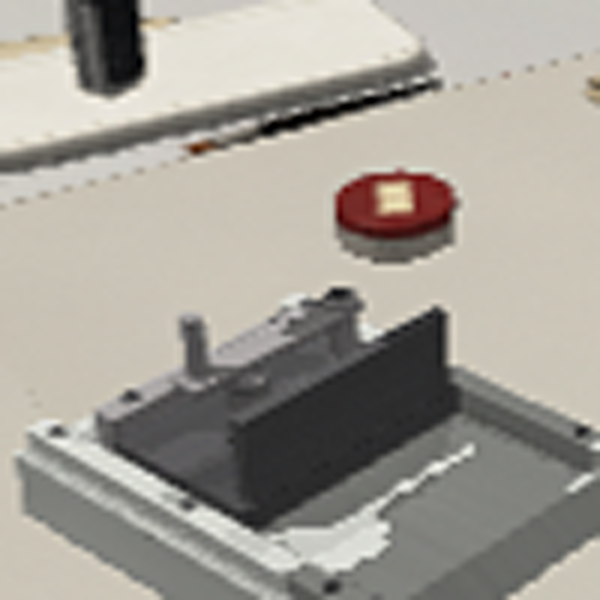

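View pics/top16z.png

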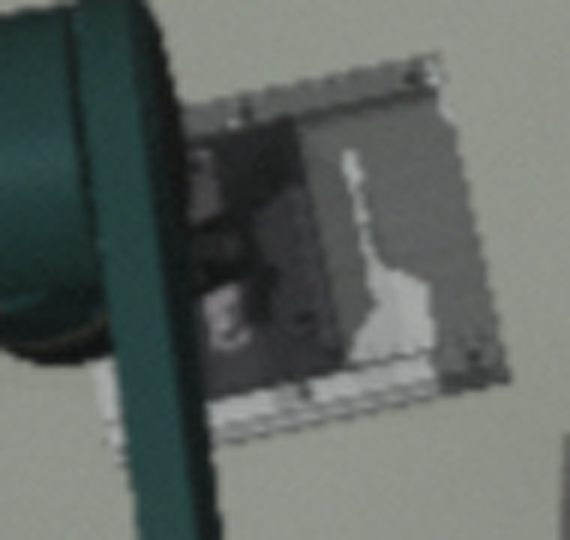

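```bash
python3 -m inch '[255,0.05,0,-0.1,0,0,0,255,0.1,0,-0.22,0,0,0,255,0.113,0,-0.33,0,0,0,255,0.113,0,-0.432,0,0,0,255,0.113,0,-0.432,0,0,0,255,0.113,0,-0.432,0,0,0,255,0.113,0.1,-0.432,0,0,0,255,0.113,0.2,-0.432,0,0,0,255,0.113,0.3,-0.432,0,0,0,255,0.113,0.38,-0.432,0,0,0,255,0.113,0.38,-0.432,0,0,0,255,0.113,0.38,-0.432,0,0,0]'
python3 -c "
from h import *
rows(bed(0,-.04,.06),bed(0,-.0336,.06),bed(0,-.0321,.06),jaw=105.2)"
```

```text
t: 20.75
eef_pos: [0.5742, 0.0484, 0.0574]
ee_rot: [-0.701, -0.091, 0.097, 0.701]
wrist_force: [0.5, 0.2, 1.2]
grip_width: -0.0004
t 20.75 p [0.5742 0.0484 0.0574] jaw 105.28 q6 [-0.01  0.25  1.54 -0.    1.36 -1.85] F [0.5 0.2 1.2] w -0.0004
  row [ 0.0115 -0.0085  0.0762] [-0.0006  0.0005 -0.0027]
  row [ 0.0115 -0.0085  0.0975] [-0.0006  0.0005 -0.0027]
  row [ 0.0115 -0.0084  0.1025] [-0.0006  0.0005 -0.0027]
```

```bash
python3 -m inch '[255,0.01,0,0.03,0,0,0,255,0.01,0,0.06,0,0,0,255,0.01,0,0.075,0,0,0,255,0.01,0,0.085,0,0,0,255,0.01,0,0.095,0,0,0,255,0.01,0,0.095,0,0,0]';python3 -m inch '[255,0,0,0.005,0,0,0,255,0,0,0.01,0,0,0,255,0,0,0.015,0,0,0,255,0,0,0.015,0,0,0]'
python3 -c "
from h import *
rows(bed(0,-.0321,.06),jaw=105.2)"
```

```text
t: 21.25
eef_pos: [0.5721, 0.0763, 0.0606]
ee_rot: [0.701, 0.093, -0.094, -0.701]
wrist_force: [-0.0, -0.1, 0.4]
grip_width: -0.0002
t: 21.58
eef_pos: [0.5711, 0.0792, 0.0603]
ee_rot: [0.701, 0.093, -0.094, -0.7]
wrist_force: [0.3, -3.7, 2.9]
grip_width: 0.0002
t 21.58 p [0.5711 0.0792 0.0603] jaw 105.17 q6 [ 0.04  0.24  1.54 -0.    1.36 -1.79] F [ 0.3 -3.7  2.9] w 0.0002
  row [-0.0055  0.0009  0.0008] [ 0.0004 -0.0002 -0.0007]
```

```bash
python3 -m inch '[255,0,0,0.01,0,0,0,255,0,0,0.02,0,0,0,255,0,0,0.02,0,0,0]'; python3 -m inch '[255,0,0,0.01,0,0,0,255,0,0,0.01,0,0,0]'
python3 -c "
from h import *
rows(bed(0,-.0321,.06),jaw=105.2)"
```

```text
t: 21.83
eef_pos: [0.571, 0.0796, 0.0605]
ee_rot: [0.706, 0.093, -0.093, -0.696]
wrist_force: [4.6, -18.6, 1.4]
grip_width: -0.0
t: 22.0
eef_pos: [0.5709, 0.0797, 0.0605]
ee_rot: [0.707, 0.093, -0.093, -0.695]
wrist_force: [4.8, -24.7, 2.2]
grip_width: 0.0003
t 22.0 p [0.5709 0.0797 0.0605] jaw 105.06 q6 [ 0.05  0.24  1.54 -0.02  1.36 -1.78] F [  4.8 -24.7   2.2] w 0.0003
  row [-0.0055  0.0019 -0.0009] [ 0.0057 -0.0008 -0.0007]
```

Stalled at the same bed-y as before (−0.032): the stop is seated. Retreat and look.

```bash
python3 -m inch '[255,0,0,-0.05,0,0,0,255,0,0,-0.1,0,0,0,255,0,-0.1,-0.15,0,0,0,255,0,-0.2,-0.25,0,0,0,255,0,-0.35,-0.35,0,0,0,255,0,-0.45,-0.5,0,0,0,255,0,-0.45,-0.6,0,0,0,255,0,-0.45,-0.7,0,0,0,255,0,-0.45,-0.8,0,0,0,255,0,-0.45,-0.8,0,0,0,255,0,-0.45,-0.8,0,0,0]'
python3 look.py 17
python3 -c "
from h import *
for n in('side17','top17'):
  c=dict(np.load(f'pics/{n}.npz'));P=cloud(c)
  rel=(P[...,:2]-BC)@np.array([[np.cos(YAW),-np.sin(YAW)],[np.sin(YAW),np.cos(YAW)]])
  m=(P[...,2]>.085)&(P[...,2]<.112)&(np.abs(rel[...,0]+.03)<.04)&(np.abs(rel[...,1]-.04)<.04)
  print(n,m.sum(),rel[m].mean(0).round(4),np.argwhere(m).mean(0))
  print(proj(c,[bed(.04-.076*np.sin(a),.03+.076*np.cos(a),.093) for a in(1.35,1.45,1.5,1.571)]).round(1).tolist())
"
```

```text
t: 22.92
eef_pos: [0.6314, -0.1436, 0.1933]
ee_rot: [-0.7, -0.091, 0.094, 0.702]
wrist_force: [-0.3, 0.5, -0.3]
grip_width: 0.0001
t 23.02 p [ 0.6312 -0.1415  0.1937] jaw 105.24 q6 [-0.31  0.32  1.17  0.    1.66 -2.14] F [-0.5  0.5  0.3] w 0.0006
  row [-0.0539  0.3486  0.9694] [-0.0009  0.0002 -0.0013]
side17 34 [-0.0377  0.0278] [204.55882353 221.11764706]
[[217.1, 201.8], [218.7, 203.0], [219.7, 203.6], [221.1, 204.4]]
top17 13 [-0.0358  0.031 ] [248.61538462 240.61538462]
[[234.9, 249.5], [237.8, 249.4], [239.2, 249.3], [241.2, 248.9]]
```

View pics/side17z.png

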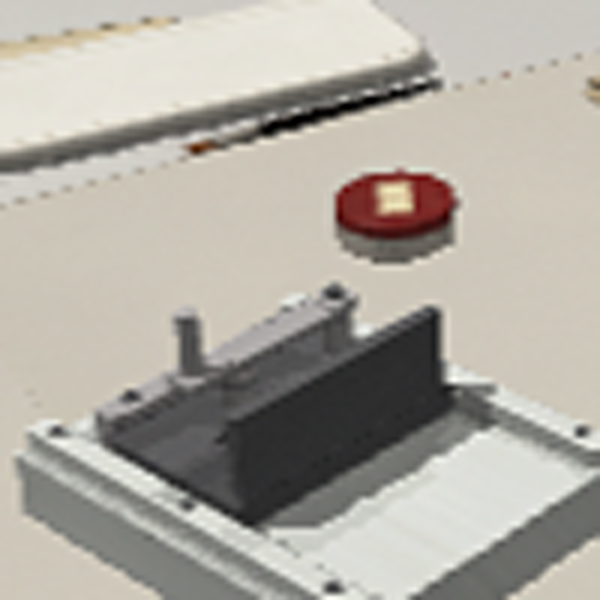

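View pics/top17z.png

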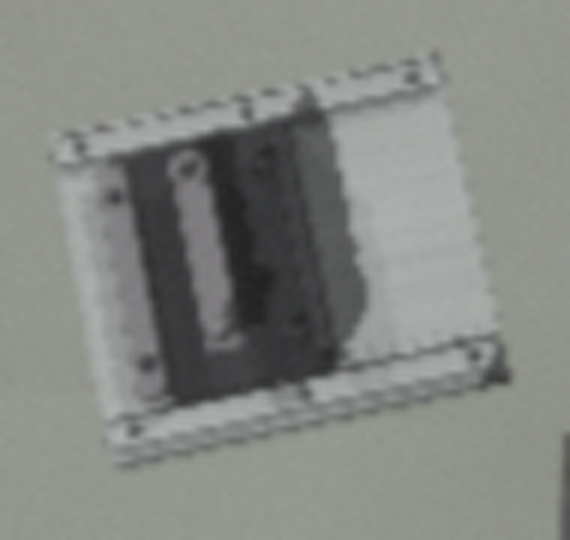

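```bash
python3 -m inch '[255,0,0,0,0,0,0,255,0,0,0,0,0,0,255,0,0,0,0,0,0]'; python3 -c "
from bench import *
print(sign_off())"
```

```text
t: 23.27
eef_pos: [0.6315, -0.1414, 0.1949]
ee_rot: [-0.701, -0.093, 0.095, 0.701]
wrist_force: [0.0, 0.1, 0.2]
grip_width: -0.0001
the job is handed in; nothing more can be done
None
```

I handed the job in at about 23 s of the 72 s allowed, with all four steps done in order; the sign-off gave no verdict.

- **Sliding stop:** I pushed it until it stalled against the end stop bar at about 27 N.
- **Slim pin:** I stood it on the slug with a contact force of about 3.4 N and let go. The camera then showed it upright, with its head top at about 84 mm.
- **Press:** I pressed the head until the fingers stalled at 65.5 mm, against 66 mm for fully home. That took about 45 N at the fingers.
- **Keeper:** I swung it round by its post until it stopped.

**One thing went wrong and was mended.** Pushing the keeper onto its limit with about 9 N dragged the sliding stop back by roughly 1–2 mm. I pushed it forward again until it stalled at about 25 N, at the same place as the first time.

**Last checks:**
- **Keeper angle:** about 1.55–1.57 rad by both cameras.
- **Sliding stop:** the fence is in the same place in the image as when the stop was first home.
- **Pin:** measured home before the keeper closed. Afterwards its head is mostly under the arm, so I did not measure its height again.
- **Robot:** clear of everything, wrist force about zero.
- **Stout pin and other things on the table:** I never touched or moved them on purpose, but I did not measure their positions again at the end.

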